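# Snug a painting between the easel's side stops

## Task

The small painting stands loose on the table easel. Slacken the black wing knob on the easel's right arm (right as you face the picture), slide the aluminium side stop in until the canvas is snug between it and the fixed wooden stop on the left, without crushing it, then tighten the knob firmly so that the stop is locked there. The paint is still wet, so keep the gripper off the canvas; leave it standing on its shelf, and do not disturb the bottles and pots around the easel.

Things in the scene. Friction and masses are not known exactly. Their poses are not given: they have to be found in the camera images.
- easel: Beech table easel, fixed, 300 mm wide with an arm to the right; origin on the table under its middle (its front is 200 mm before it in -x, its back 150 mm behind), z up. Its picture side faces the front (-x) and slopes at 35 degrees above the table.
- mast: The easel's reclining frame. Origin in the middle of its front face, on which the canvas leans; x up the slope, y to the left, z square out of the face (35 degrees from vertical, towards the front). A shelf 50 mm deep carries the canvas. The right arm, level with the middle of the canvas, ends at y = -340 mm; a wooden bridge at y = -215 mm carries the knob. Fixed.
- fixed_stop (a point): Middle of the face of the fixed wooden stop on the left, which the canvas's left edge must meet; it faces -y; axes as mast. The stop stands 32 mm off the frame's face.
- stop_bar: Sliding side stop: loose aluminium bar in a guide groove on the right arm, 205 mm long (y), 24 mm wide (x), 8 mm thick (z), 0.13 kg; origin under its middle, axes as mast. It slides along y, under the knob's bridge. Slack, it drags with about 1 N; tight, it is locked (do not force it). Its last 4 to 14 mm push the canvas along, which drags with 2 to 3 N.
- stop_face (a point): Middle of the bar's inner end face (towards +y), which meets the canvas's right edge; an upright 32 mm high, 12 mm thick. It starts 27 to 63 mm from the canvas. Axes as mast.
- tab (a point): Grip point of the upright tab at the bar's outer end, 32 mm above the bar's underside; axes as mast. The tab is 10 mm thick (y, the way to grip it), 24 mm wide (x) and its top is 38 mm above the bar's underside. Snugged, it is still 70 mm or more from the knob's axis.
- knob: Black plastic wing knob over the bar, on a clamp screw square to the frame. Origin on its axis; z square out, x along the wing. The wing is 46 mm long (x), 12 mm thick (y, the way to grip it), from 46 to 76 mm out along z (1.2 mm more per rad unscrewed, less tightened); below it a collar 28 mm across, 41 to 48 mm out, and the bridge, 62 by 30 mm, up to 28 mm out.
- wing (a point): Point on the knob's axis in the wing, 66 mm out, at the height to grip; axes as knob. Right-hand thread, 7.5 mm a turn: clockwise seen from the front (negative about z) tightens. It starts tight, 0.8 to 1.5 rad past its pad's first contact with the bar; fully tight it comes to a hard stop 1.9 rad past first contact. Its thread drags with 0.1 to 0.3 Nm until then. It unscrews 6 rad.
- canvas: Stretched canvas with a wet landscape, loose, 200 mm square, 18 mm thick, 0.24 to 0.39 kg, leaning on the frame, its lower edge on the shelf. Origin in the middle of its back; x up the picture, y to the left (its side edges are at y = -100 and +100 mm), z out of the painted side.
- paint_ochre: Bystander: ochre paint bottle with a white cap, 38 mm across, 85 mm high, origin under its centre.
- paint_red: Bystander: red paint bottle with a white cap, 38 mm across, 85 mm high, origin under its centre.
- brush_pot: Bystander: black pot with brushes, 80 mm across, 110 mm high (brushes to 220 mm), origin under its centre.
- water_tub: Bystander: white plastic tub, 84 mm across, 70 mm high, origin under its centre.
Mind the look-alikes: they are no part of the job. Of the things like the stop_bar, leave any that is red; of the rest the larger one is meant.

How it is judged (in metres and radians):
On the way, in this order (a step that is already met when the one before it is completed fails the run):
1. the knob is slackened: its pad no longer presses on the bar (under 1 N) (contact force between knob and stop_bar below 1 N), for 0.2 s.
2. the canvas is snug between the sliding stop and the fixed stop (each gap under 2 mm) (y of stop_face in the frame of canvas between -0.102 and -0.097 m and y of fixed_stop in the frame of canvas between 0.097 and 0.102 m), for 0.2 s.
At the end, for the whole second after the job is handed in: The canvas stands on the shelf against the frame (within 4 mm), snug between the sliding stop and the fixed stop (each gap under 2 mm), the knob is tight again (its pad pressing on the bar with over 20 N), and the bottles and pots stand upright within 25 mm of their places (all of step 2 and contact force between knob and stop_bar above 20 N and x of canvas in the frame of mast between 0.003 and 0.011 m and z of canvas in the frame of mast below 0.004 m and linear speed of canvas below 0.01 m/s and distance of each of paint_ochre, paint_red, brush_pot, water_tub from where it was at the start of the episode below 0.025 m and angle between each of paint_ochre, paint_red, brush_pot, water_tub's own z axis and vertical below 0.2 rad); the robot touches nothing.
It fails at once if the gripper or arm touches the wet canvas (contact force between any of the fingers, the arm and canvas above 0.3 N).
It fails at once if the stop is rammed against the canvas (over 40 N) (contact force between stop_bar and canvas above 40 N).
It fails at once if a bottle or pot is knocked over or pushed more than 30 mm (distance of any of paint_ochre, paint_red, brush_pot, water_tub from where it was at the start of the episode above 0.03 m or angle between any of paint_ochre, paint_red, brush_pot, water_tub's own z axis and vertical above 0.5 rad).
It also fails if it takes over 67 s, if anything falls off the work surface, if the arm or the gripper's body presses on something with over 40 N, if the wrist force passes 120 N, or if a joint passes its speed limit or range.

## Robot

A 7-joint arm with a two-finger parallel gripper is mounted at the origin on the work surface. World frame = base frame: x ahead of the robot, y to its left, z up, the work surface at z = 0. Lengths are in mm, angles in rad, forces in N, time in s.
With the tool pointing down it reaches from about 400 to 875 mm from the base axis. Payload 4.4 kg.
Tool frame: the origin (TCP) lies midway between the tips of the shut fingers; the grasp point (between the pads) lies 19 mm behind it; x points along the fingers, z is the direction in which the jaws open and shut, and the axes are right-handed (so a half turn about x gives the same grasp; the last joint's range is limited). The gripper opens to 85 mm and grips with 20 to 120 N. Pads are 22 mm wide; open, the fingers measure 114 mm over their backs; the gripper's body (76 mm by 85 mm) begins 54 mm behind the grasp point. The pads swing forward as they close: fully open they stand 13 mm farther back than shut.
Start: joints at [-1.36, 0.628, 0.038, 1.517, -0.027, 0.996, -0.02], TCP at [177.607, 625.279, 231.313] pointing down, gripper open.
Joint ranges: [-3.06, 3.06], [-0.37, 2.12], [-1.25, 1.32], [0.18, 2.47], [-1.1, 4.24], [0.23, 1.98], [-2.94, 2.94]. Speed limits (rad/s): [2.57, 2.57, 3.14, 3.14, 3.14, 3.14, 3.14].

## Interface

Orientations are given as [roll, pitch, yaw] about the fixed x, y, z axes, in that order (R = Rz(yaw) Ry(pitch) Rx(roll)).
In Python, from cell import ctrl gives the robot as it stands. The module is installed in compiled form; this text tells all that it offers.
- The arm moves only by the tool servo_tool, never from a script. Its argument "rows" is a list of rows, each an object of numbers: "dx", "dy", "dz": the shift along the tool's x, y, z in units of 750 mm (1.0 is 750 mm); "wx", "wy", "wz": the turn, a rotation vector about the tool's x, y, z in units of 6 degrees (1.0 is 6 degrees); "fingers": the closure, from 0 (fully open) to 1 (shut). In form: [{"dx": .., "dy": .., "dz": .., "wx": .., "wy": .., "wz": .., "fingers": ..}, ...]. A call has 1 to 5 rows; each row shifts and turns the commanded pose from where the row before left it, along the tool's axes as they then stand; what a row does not reach is not made up. A row lasts 1/8 s, in which the tool goes at most 62.5 mm and 10.7 degrees, less where a joint would pass 70% of its speed; a pose out of reach is approached as far as the arm can. A call with a number of a shift or a turn outside -1 to 1 is refused whole. A call with a gripper value outside its range is refused whole. The fingers move at their own pace and stop on an object; the grip force is fixed at half the most. Time passes only in rows, so rows that do not move let the fingers close. It gives the time, the measured TCP pose, the force and the opening at its end, in the units of the state.
- ctrl.read_state(): the state, without advancing time (a new reading comes with each control period).
- ctrl.get_image(name): name is "scene" or "top" or "wrist"; returns the picture (400x640x3 uint8, red, green, blue); there is no depth.
- ctrl.camera_info(name): a dict with "fovy" (degrees; the focal length in pixels is half the picture's height over the tangent of half this angle, whatever the lens; pixels are square), "cx", "cy" (the principal point, pixels), "R" (3x3) and "t" (3): a world point X has camera coordinates R X + t. Camera axes: x right, y down, z forward; pixel columns grow to the right and rows downward; lengths in mm; the calibration is good to about 2 mm. A picture is of the moment at which its call begins: read the wrist's pose just before it. camera_info takes no time and is no camera call; for the wrist camera it gives the pose at the moment of the call.
- ctrl.finish_job(): hands the job in, once; it reports no verdict.
Trained networks look in the newest picture that a camera, given by its name, has taken for a name from the list of things; names that differ only in an ending like _2 or _b are one class to them, and where a whole thing is asked for, a point or a joint stands for the part that bears it (a point fixed in the world has none). Each returns a list of dicts, best first, with "conf" (0 to 1); they miss things now and then, are a little off and sometimes report something else, mostly with a low value. They report only what shows in the picture. A call takes as long as a camera call. They do not tell look-alikes from the thing itself.
- ctrl.search_frame(label, camera): "extent" ([centre column, centre row, width, height] in pixels, round what is visible of it).
- ctrl.silhouettes(label, camera): "region" (400x640 bool, what is visible of it) and "extent" ([centre column, centre row, width, height] in pixels, round what is visible of it).
- ctrl.mark_of(label, camera): "point" ([column, row] in pixels: a listed point, or the origin of a listed thing).
The state is a dict: "clock": time; "qpos": joint angles; "qd": joint speeds; "tau": joint torques, N m; "eef_pos": TCP position; "tool_rot": TCP orientation; "force": force on the tool from outside, world axes, zero at the start; "torque": the same for the moment, N m; "width": finger opening in mm.
Only numpy, scipy, OpenCV 4.12 (cv2) and the standard library are available. Lean on these libraries where they do the work, as an engineer would, in place of code of your own. Each camera call takes 0.05 s, during which the arm holds its last target.

## Working session

There is one attempt and no reset: what is moved stays moved. The work goes in short steps, Python scripts to look and compute and a tool call to move; the robot and the scene stay as the last step left them, time stands still between calls to the robot, and variables do not carry over. Pictures are saved under pics/ and viewed, and the job is handed in when it is done.

Besides the shell and the picture viewer there is one more tool, called by a JSON object that holds its "api" and its "payload", one argument or row to a line. servo_tool: Moves the arm, as the interface text tells. Its arguments: {"type":"object","properties":{"rows":{"type":"array"}},"required":["rows"]}

```bash
mkdir -p pics; python3 - <<'E'
from cell import ctrl
import cv2
print(ctrl.read_state())
for n in ["scene","top","wrist"]:
    im=ctrl.get_image(n); cv2.imwrite(f"pics/{n}0.png",im[:,:,::-1])
    print(n,ctrl.camera_info(n))
    for l in ["knob","wing","tab","stop_face","fixed_stop","canvas","stop_bar"]:
        r=ctrl.mark_of(l,n); print(l,[(round(x['conf'],2),[round(float(v)) for v in x['point']]) for x in r[:3]])
print(ctrl.read_state()['clock'])
E
```

```text
{'clock': 0.0, 'qpos': array([-1.35981703,  0.62934551,  0.0384697 ,  1.51839511, -0.02697343,
        0.99627398, -0.01999455]), 'qd': array([ 0.00170213,  0.00126083, -0.00101946, -0.00056124,  0.00019563,
       -0.00028129, -0.00093819]), 'tau': array([ 1.39728331e-04, -5.63413131e+01,  1.22552443e+00, -1.93454969e+01,
        1.07966020e-02,  1.03657233e-02, -1.49911614e-05]), 'eef_pos': array([177.441653  , 624.65515736, 230.38132344]), 'tool_rot': array([-3.10789708,  1.568893  , -1.8138832 ]), 'force': array([0.29647276, 0.27257473, 0.07165759]), 'torque': array([ 0.01556967, -0.07249719, -0.0028709 ]), 'width': 85.4695604375659}
scene {'fovy': 47.17739181454412, 'cx': 326.7298568197269, 'cy': 207.23516031902136, 'R': array([[ 0.89229575,  0.45128537,  0.01223965],
       [ 0.39853702, -0.7746846 , -0.49095011],
       [-0.21207673,  0.44295065, -0.87110171]]), 't': array([-562.57548598, -139.79249121, 1272.74455077])}
knob [(0.65, [270, 231])]
wing [(0.61, [249, 219])]
tab [(0.75, [248, 276]), (0.66, [224, 260])]
stop_face [(0.85, [229, 352]), (0.82, [272, 200]), (0.66, [193
[... 476 characters left out ...]
)]
wing [(0.66, [381, 240])]
tab [(0.8, [496, 144]), (0.78, [400, 262]), (0.64, [425, 212])]
stop_face [(0.95, [468, 218]), (0.81, [342, 234]), (0.58, [459, 259])]
fixed_stop [(0.97, [242, 267])]
canvas [(0.97, [285, 245])]
stop_bar [(0.98, [382, 220]), (0.57, [474, 177]), (0.56, [428, 266])]
wrist {'fovy': 65.28106774687309, 'cx': 323.9139968552327, 'cy': 198.31886683505294, 'R': array([[ 2.73666073e-01,  9.61824506e-01,  7.07602898e-04],
       [ 9.11653662e-01, -2.59625423e-01,  3.18562772e-01],
       [ 3.06585193e-01, -8.65347343e-02, -9.47901503e-01]]), 't': array([-649.61084642,  -41.64775213,  380.47550459])}
knob []
wing []
tab []
stop_face []
fixed_stop []
canvas []
stop_bar []
1.2
```

View pics/scene0.png

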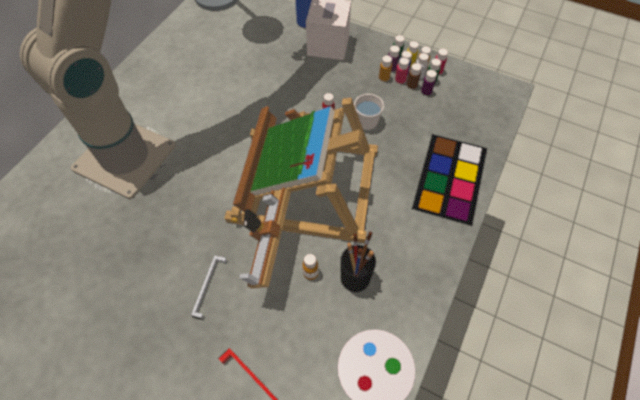

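View pics/top0.png

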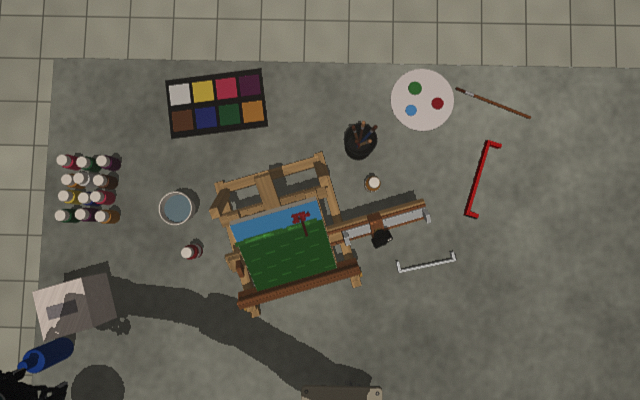

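View pics/wrist0.png

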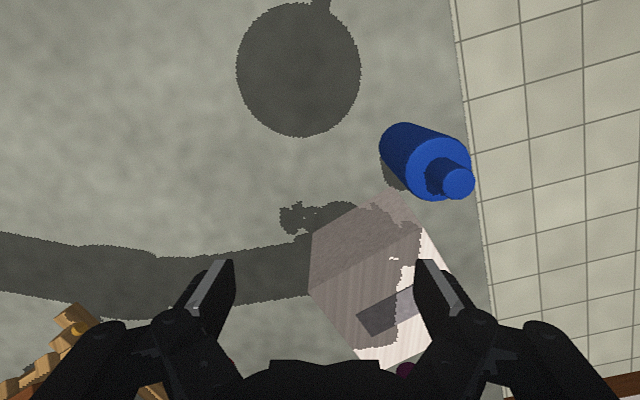

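The real bar lies in the easel's arm, at top (385,220) / scene (263,250). The look-alikes are the small loose grey bar on the table at top (427,262) / scene (208,288), and the red bar at top (482,180) / scene (245,372). I'll check with close crops.

```bash
python3 - <<'E'
import cv2
a=cv2.imread("pics/top0.png")[175:325,215:445]; cv2.imwrite("pics/topc.png",cv2.resize(a,None,fx=3.4,fy=3.4,interpolation=cv2.INTER_CUBIC))
a=cv2.imread("pics/scene0.png")[95:295,200:390]; cv2.imwrite("pics/scenec.png",cv2.resize(a,None,fx=3,fy=3,interpolation=cv2.INTER_CUBIC))
E
```

```text
(no output)
```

View pics/topc.png

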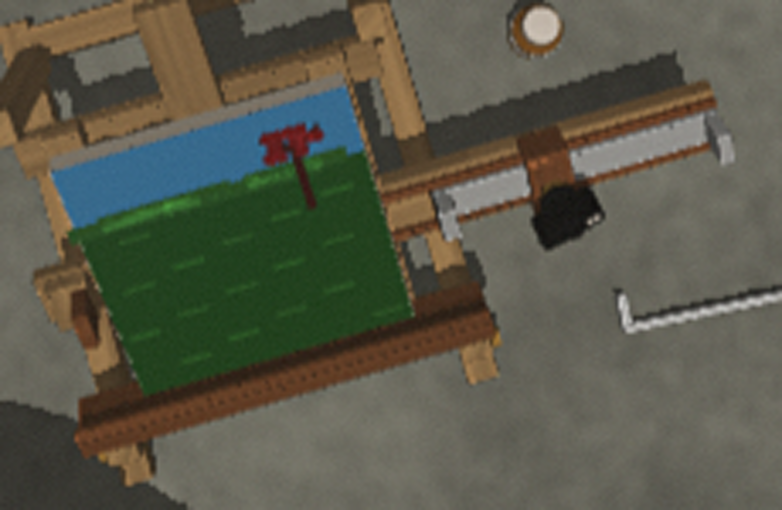

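View pics/scenec.png

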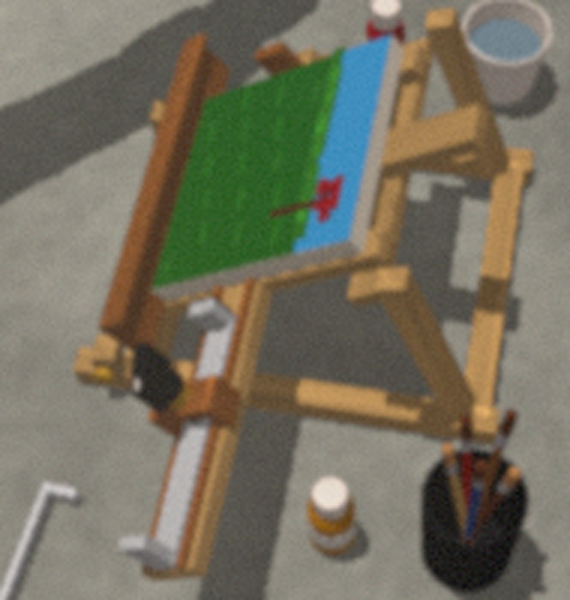

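```bash
cat > h.py <<'E'
import numpy as np
from cell import ctrl
from scipy.optimize import least_squares
def proj(ci,X):
    c=ci['R']@np.asarray(X,float)+ci['t']; f=200/np.tan(np.radians(ci['fovy']/2))
    return np.array([ci['cx']+f*c[0]/c[2],ci['cy']+f*c[1]/c[2]])
def tri(obs):  # [(ci,px),..]
    r=least_squares(lambda X:np.concatenate([proj(c,X)-p for c,p in obs]),[600,0,150]); return r.x,np.abs(r.fun).max()
def Rm(yaw,s=np.radians(35)):
    c,sn=np.cos(yaw),np.sin(yaw)
    Rz=np.array([[c,-sn,0],[sn,c,0],[0,0,1]])
    return Rz@np.array([[np.cos(s),0,-np.sin(s)],[0,1,0],[np.sin(s),0,np.cos(s)]])
E
python3 - <<'E'
from h import *
T=ctrl.camera_info("top");S=ctrl.camera_info("scene")
t=lambda u,v:np.array([215+u/3.4,175+v/3.4]); s=lambda u,v:np.array([200+u/3,95+v/3])
C={'TL':(t(52,172),s(390,39)),'TR':(t(345,87),s(355,243)),'BR':(t(412,317),s(157,287)),'BL':(t(145,393),s(205,97)),
 'fix':((242,267),(294,117)),'sface':((342,234),(272,200)),'tab':((425,212),(248,276)),'wing':((381,240),(249,219)),'knob':((374,221),(270,231))}
P={}
for k,(a,b) in C.items():
    P[k],e=tri([(T,a),(S,b)]); print(k,P[k].round(1),round(e,2))
loc={'TL':(100,100),'TR':(100,-100),'BR':(-100,-100),'BL':(-100,100)}
def f(q):
    R=Rm(q[3]);o=q[:3];r=[]
    for k,(x,y) in loc.items():
        X=o+R@np.array([x+7,y,18])
        r+=list(proj(T,X)-C[k][0])+list(proj(S,X)-C[k][1])
    return np.array(r)
q=least_squares(f,[600,0,150,.2],loss='soft_l1').x
print(q,f(q).round(1))
R=Rm(q[3])
for k in P: print(k,(R.T@(P[k]-q[:3])).round(1))
E
```

```text
TL [504.2 258.9 202.8] 0.5
TR [566.2  71.9 200.7] 1.81
BR [409.6  23.4  92.2] 1.7
BL [350.2 208.7  98.3] 0.4
fix [409.4 242.1 136.3] 0.92
sface [486.8   7.7 133. ] 1.39
tab [ 541.7 -181.8  154.1] 1.32
wing [478.9 -76.9 173.7] 0.24
knob [521.  -65.1 133.5] 0.24
[460.44061602 142.18408841 127.47858167  -5.98102109] [-1.1 -0.5 -0.1 -0.6 -0.1 -0.6 -3.1 -0.2 -0.  -0.6 -2.7  1.3 -1.   0.
 -0.1  1.2]
TL [105.9  98.4  17.8]
TR [107.5 -98.6  14.1]
BR [-89.  -98.3  19.2]
BL [-86.7  96.3  25.1]
fix [-10.5 110.6  18.1]
sface [  -9.  -136.2   13. ]
tab [-2.000e-01 -3.335e+02  3.260e+01]
wing [ -12.5 -214.6   65.1]
knob [   0.3 -215.9    7.2]
```

```bash
cat >> h.py <<'E'
from scipy.spatial.transform import Rotation as Ro
MO=np.array([460.44,142.18,127.48]);MR=Rm(0.3022)
def tool():
    s=ctrl.read_state(); return np.array(s['eef_pos']),Ro.from_euler('xyz',s['tool_rot']).as_matrix(),s
def goalR(a): # tool x=-mz ; jaw z at angle a from mast y toward... 
    x=-MR[:,2]; z=np.cos(a)*MR[:,1]+np.sin(a)*MR[:,0]; return np.column_stack([x,np.cross(z,x),z])
def m2w(p): return MO+MR@np.asarray(p,float)
def w2m(p): return MR.T@(np.asarray(p)-MO)
E
python3 - <<'E'
from h import *
p,R,s=tool(); print(R.round(3))
ci=ctrl.camera_info("wrist"); C=-ci['R'].T@ci['t']
print("cam in tool",(R.T@(C-p)).round(1)); print((ci['R']@R).round(3))
for a in np.radians([0,90,180,270]):
    G=goalR(a); print(np.degrees(a),np.degrees(Ro.from_matrix(R.T@G).as_rotvec()).round(1))
E
```

```text
[[-0.    -0.962  0.273]
 [ 0.     0.273  0.962]
 [-1.     0.     0.   ]]
cam in tool [-143.    81.4   -0.6]
[[-0.001 -0.     1.   ]
 [-0.319 -0.948 -0.001]
 [ 0.948 -0.319  0.   ]]
0.0 [-32.1 -10.1 -34. ]
90.0 [ 55.  -32.  -17.3]
180.0 [141.  -44.4  13.2]
270.0 [-118.6   20.2  -37.4]
```

```bash
python3 - <<'E'
import cv2
a=cv2.imread("pics/top0.png")[215:260,350:415]; b=cv2.imread("pics/scene0.png")[200:245,225:290]
cv2.imwrite("pics/knobc.png",cv2.hconcat([cv2.resize(x,None,fx=6,fy=6,interpolation=cv2.INTER_CUBIC) for x in (a,b)]))
E
```

```text
(no output)
```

View pics/knobc.png

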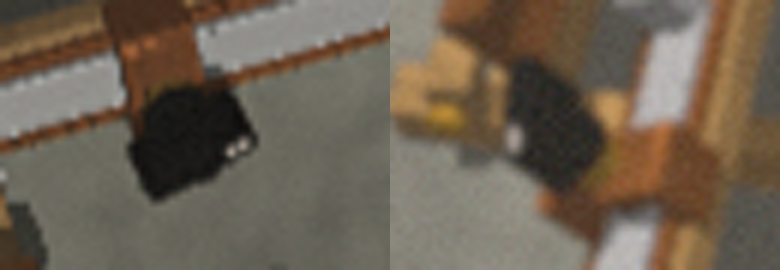

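```bash
cat >> h.py <<'E'
def plan(pw,G,n=5,tot=None):
    p,R,s=tool(); tot=tot or n
    rv=Ro.from_matrix(R.T@G).as_rotvec(); print("t",round(s['clock'],2),"tcp mast",w2m(p).round(1),"left mm",np.linalg.norm(pw-p).round(1),"deg",np.degrees(rv).round(2),"F",(MR.T@s['force']).round(1),"T",(MR.T@s['torque']).round(2),"w",round(s['width'],1),"q",s['qpos'].round(2))
    st=Ro.from_rotvec(rv/tot).as_matrix(); Rc=R.copy(); d=(pw-p)/tot; w=np.degrees(rv)/tot/6
    out=[]
    for i in range(n):
        a=Rc.T@d/750; out.append(dict(dx=round(a[0],4),dy=round(a[1],4),dz=round(a[2],4),wx=round(w[0],3),wy=round(w[1],3),wz=round(w[2],3))); Rc=Rc@st
    for o in out: print(o)
E
python3 - <<'E'
from h import *
g=m2w([0,-216,176]); print(g)
p,_,_=tool()
mid=p+(g-p)*0.35; mid[2]+=90; mid[2]=max(mid[2],320)
G=goalR(0); _,R,_=tool(); rv=Ro.from_matrix(R.T@G).as_rotvec()
plan(mid,R@Ro.from_rotvec(rv*.4).as_matrix(),5,5)
E
```

```text
[428.35135494 -94.07645151 271.65075979]
t 1.2 tcp mast [-43.9 545.4 157.5] left mm 286.2 deg [-12.85  -4.05 -13.6 ] F [0.  0.3 0.1] T [-0.01  0.03  0.06] w 85.3 q [-1.36  0.63  0.04  1.52 -0.03  1.   -0.02]
{'dx': np.float64(-0.0278), 'dy': np.float64(-0.0409), 'dz': np.float64(-0.0582), 'wx': np.float64(-0.428), 'wy': np.float64(-0.135), 'wz': np.float64(-0.453)}
{'dx': np.float64(-0.0267), 'dy': np.float64(-0.0395), 'dz': np.float64(-0.0596), 'wx': np.float64(-0.428), 'wy': np.float64(-0.135), 'wz': np.float64(-0.453)}
{'dx': np.float64(-0.0257), 'dy': np.float64(-0.0381), 'dz': np.float64(-0.061), 'wx': np.float64(-0.428), 'wy': np.float64(-0.135), 'wz': np.float64(-0.453)}
{'dx': np.float64(-0.0248), 'dy': np.float64(-0.0365), 'dz': np.float64(-0.0623), 'wx': np.float64(-0.428), 'wy': np.float64(-0.135), 'wz': np.float64(-0.453)}
{'dx': np.float64(-0.024), 'dy': np.float64(-0.0348), 'dz': np.float64(-0.0635), 'wx': np.float64(-0.428), 'wy': np.float64(-0.135), 'wz': np.float64(-0.453)}
```

{"api": "servo_tool", "payload": {
  "rows": [
    {"dx":-0.028,"dy":-0.041,"dz":-0.058,"wx":-0.43,"wy":-0.13,"wz":-0.45,"fingers":0},
    {"dx":-0.027,"dy":-0.04,"dz":-0.06,"wx":-0.43,"wy":-0.13,"wz":-0.45,"fingers":0},
    {"dx":-0.026,"dy":-0.038,"dz":-0.061,"wx":-0.43,"wy":-0.13,"wz":-0.45,"fingers":0},
    {"dx":-0.025,"dy":-0.037,"dz":-0.062,"wx":-0.43,"wy":-0.13,"wz":-0.45,"fingers":0},
    {"dx":-0.024,"dy":-0.035,"dz":-0.064,"wx":-0.43,"wy":-0.13,"wz":-0.45,"fingers":0}
  ]
}}

```text
clock: 1.82
eef_pos: [266.9, 371.6, 337.3]
tool_rot: [-1.401, 1.324, 0.121]
force: [0.7, -0.1, 0.4]
width: 86.0
```

```bash
python3 - <<'E'
from h import *
plan(m2w([0,-216,176]),goalR(0),5,9)
E
```

```text
t 1.82 tcp mast [ 25.  276.6 238.7] left mm 497.2 deg [-19.13  -6.12 -20.44] F [ 0.8 -0.3 -0. ] T [ 0.02  0.17 -0.05] w 86.0 q [-1.28  0.15  0.12  2.01  0.25  0.87  0.21]
{'dx': np.float64(0.0132), 'dy': np.float64(-0.0245), 'dz': np.float64(-0.0682), 'wx': np.float64(-0.354), 'wy': np.float64(-0.113), 'wz': np.float64(-0.378)}
{'dx': np.float64(0.0133), 'dy': np.float64(-0.0214), 'dz': np.float64(-0.0692), 'wx': np.float64(-0.354), 'wy': np.float64(-0.113), 'wz': np.float64(-0.378)}
{'dx': np.float64(0.0133), 'dy': np.float64(-0.0183), 'dz': np.float64(-0.0701), 'wx': np.float64(-0.354), 'wy': np.float64(-0.113), 'wz': np.float64(-0.378)}
{'dx': np.float64(0.0131), 'dy': np.float64(-0.0151), 'dz': np.float64(-0.0709), 'wx': np.float64(-0.354), 'wy': np.float64(-0.113), 'wz': np.float64(-0.378)}
{'dx': np.float64(0.0128), 'dy': np.float64(-0.012), 'dz': np.float64(-0.0716), 'wx': np.float64(-0.354), 'wy': np.float64(-0.113), 'wz': np.float64(-0.378)}
```

```bash
python3 - <<'E'
from h import *
p,R,s=tool(); rv=Ro.from_matrix(R.T@goalR(0)).as_rotvec()
plan(np.array([420,130,330.]),R@Ro.from_rotvec(rv*.5).as_matrix(),5,5)
E
```

```text
t 1.82 tcp mast [ 25.  276.6 238.7] left mm 286.1 deg [ -9.56  -3.06 -10.22] F [ 0.8 -0.3 -0. ] T [ 0.02  0.17 -0.05] w 86.0 q [-1.28  0.15  0.12  2.01  0.25  0.87  0.21]
{'dx': np.float64(0.0099), 'dy': np.float64(-0.0425), 'dz': np.float64(-0.0626), 'wx': np.float64(-0.319), 'wy': np.float64(-0.102), 'wz': np.float64(-0.341)}
{'dx': np.float64(0.0107), 'dy': np.float64(-0.04), 'dz': np.float64(-0.0641), 'wx': np.float64(-0.319), 'wy': np.float64(-0.102), 'wz': np.float64(-0.341)}
{'dx': np.float64(0.0114), 'dy': np.float64(-0.0374), 'dz': np.float64(-0.0655), 'wx': np.float64(-0.319), 'wy': np.float64(-0.102), 'wz': np.float64(-0.341)}
{'dx': np.float64(0.012), 'dy': np.float64(-0.0348), 'dz': np.float64(-0.0668), 'wx': np.float64(-0.319), 'wy': np.float64(-0.102), 'wz': np.float64(-0.341)}
{'dx': np.float64(0.0124), 'dy': np.float64(-0.0321), 'dz': np.float64(-0.0681), 'wx': np.float64(-0.319), 'wy': np.float64(-0.102), 'wz': np.float64(-0.341)}
```

{"api": "servo_tool", "payload": {
  "rows": [
    {"dx":0.01,"dy":-0.042,"dz":-0.063,"wx":-0.32,"wy":-0.1,"wz":-0.34,"fingers":0},
    {"dx":0.011,"dy":-0.04,"dz":-0.064,"wx":-0.32,"wy":-0.1,"wz":-0.34,"fingers":0},
    {"dx":0.011,"dy":-0.037,"dz":-0.066,"wx":-0.32,"wy":-0.1,"wz":-0.34,"fingers":0},
    {"dx":0.012,"dy":-0.035,"dz":-0.067,"wx":-0.32,"wy":-0.1,"wz":-0.34,"fingers":0},
    {"dx":0.012,"dy":-0.032,"dz":-0.068,"wx":-0.32,"wy":-0.1,"wz":-0.34,"fingers":0}
  ]
}}

```text
clock: 2.45
eef_pos: [418.2, 130.7, 329.7]
tool_rot: [-1.484, 1.142, 0.209]
force: [0.6, 1.6, 0.1]
width: 85.2
```

```bash
python3 - <<'E'
from h import *
plan(m2w([0,-216,176]),goalR(0),5,5)
E
```

```text
t 2.45 tcp mast [ 80.1   1.6 190.7] left mm 232.3 deg [ -9.59  -3.11 -10.29] F [ 1.   1.4 -0.5] T [0.06 0.37 0.04] w 85.2 q [-0.88 -0.01  0.44  2.28  0.23  0.46  1.06]
{'dx': np.float64(0.01), 'dy': np.float64(0.0102), 'dz': np.float64(-0.0603), 'wx': np.float64(-0.32), 'wy': np.float64(-0.104), 'wz': np.float64(-0.343)}
{'dx': np.float64(0.0089), 'dy': np.float64(0.0125), 'dz': np.float64(-0.06), 'wx': np.float64(-0.32), 'wy': np.float64(-0.104), 'wz': np.float64(-0.343)}
{'dx': np.float64(0.0078), 'dy': np.float64(0.0148), 'dz': np.float64(-0.0597), 'wx': np.float64(-0.32), 'wy': np.float64(-0.104), 'wz': np.float64(-0.343)}
{'dx': np.float64(0.0066), 'dy': np.float64(0.0171), 'dz': np.float64(-0.0592), 'wx': np.float64(-0.32), 'wy': np.float64(-0.104), 'wz': np.float64(-0.343)}
{'dx': np.float64(0.0053), 'dy': np.float64(0.0192), 'dz': np.float64(-0.0587), 'wx': np.float64(-0.32), 'wy': np.float64(-0.104), 'wz': np.float64(-0.343)}
```

{"api": "servo_tool", "payload": {
  "rows": [
    {"dx":0.014,"dy":0.01,"dz":-0.06,"wx":-0.32,"wy":-0.1,"wz":-0.34,"fingers":0},
    {"dx":0.014,"dy":0.012,"dz":-0.06,"wx":-0.32,"wy":-0.1,"wz":-0.34,"fingers":0},
    {"dx":0.013,"dy":0.014,"dz":-0.06,"wx":-0.32,"wy":-0.1,"wz":-0.34,"fingers":0},
    {"dx":0.013,"dy":0.015,"dz":-0.059,"wx":-0.32,"wy":-0.1,"wz":-0.34,"fingers":0},
    {"dx":0.012,"dy":0.015,"dz":-0.058,"wx":-0.32,"wy":-0.1,"wz":-0.34,"fingers":0}
  ]
}}

```text
clock: 3.08
eef_pos: [414.9, 34.2, 285.3]
tool_rot: [-1.446, 1.095, 0.349]
force: [-1.1, 0.5, 0.1]
width: 85.5
```

```bash
python3 - <<'E'
from h import *
import cv2
plan(m2w([0,-216,150]),goalR(0),1,1)
ci=ctrl.camera_info("wrist"); im=ctrl.get_image("wrist"); cv2.imwrite("pics/w1.png",im[:,:,::-1])
for k,z in [("tab",32),("wing",66),("knob",0),("stop_face",16)]:
    r=ctrl.mark_of(k,"wrist"); print(k,[(round(x['conf'],2),np.round(x['point'])) for x in r[:3]])
print("pred wing",proj(ci,m2w([0,-216,66])),"top",proj(ci,m2w([0,-216,76])),"+x",proj(ci,m2w([23,-216,76])),"+y",proj(ci,m2w([0,-193,76])))
import pickle;pickle.dump(ci,open("w1.pkl","wb"))
E
```

```text
t 3.08 tcp mast [ 28.6 -89.6 172.7] left mm 131.6 deg [-4.86  0.9  -7.8 ] F [-0.7  0.8  0.6] T [0.04 0.45 0.06] w 85.5 q [-0.63  0.04  0.63  2.43 -0.7   0.29  2.43]
{'dx': np.float64(0.0315), 'dy': np.float64(0.0195), 'dz': np.float64(-0.1715), 'wx': np.float64(-0.809), 'wy': np.float64(0.15), 'wz': np.float64(-1.3)}
tab [(0.89, array([ 57., 182.])), (0.6, array([144.,  16.]))]
wing [(0.96, array([163., 178.]))]
knob [(0.8, array([201., 167.])), (0.23, array([240., 215.]))]
stop_face [(0.73, array([275., 164.]))]
pred wing [170.36827873 192.0873331 ] top [164.50766079 194.16068164] +x [169.59979699 221.66184414] +y [192.8388094  191.68904941]
```

View pics/w1.png

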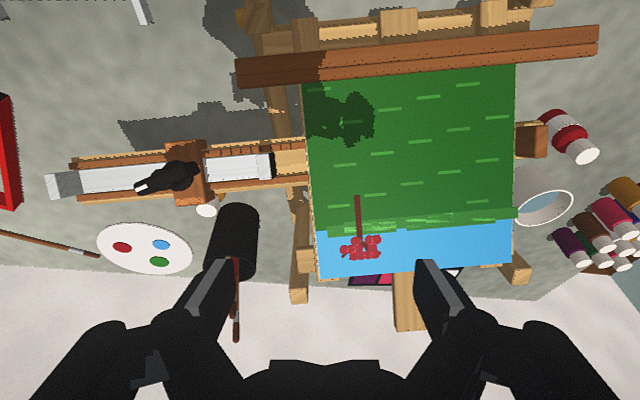

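```bash
python3 - <<'E'
import cv2
a=cv2.imread("pics/w1.png")[120:230,30:290]; cv2.imwrite("pics/w1c.png",cv2.resize(a,None,fx=3,fy=3,interpolation=cv2.INTER_CUBIC))
E
python3 - <<'E'
from h import *
import pickle
W=pickle.load(open("w1.pkl","rb"));T=ctrl.camera_info("top");S=ctrl.camera_info("scene")
t=lambda u,v:np.array([215+u/3.4,175+v/3.4]); s=lambda u,v:np.array([200+u/3,95+v/3])
C={'TL':(t(52,172),s(390,39),(513,263)),'TR':(t(345,87),s(355,243),(318,278)),'BR':(t(412,317),s(157,287),None),'BL':(t(145,393),s(205,97),None)}
M={'fix':((242,267),(294,117),None),'sface':((342,234),(272,200),(275,164)),'tab':((425,212),(248,276),(57,182)),'wing':((381,240),(249,219),(163,178)),'knob':((374,221),(270,231),(201,167))}
loc={'TL':(100,100),'TR':(100,-100),'BR':(-100,-100),'BL':(-100,100)}
def f(q):
    R=Rm(q[3],q[4]);r=[]
    for k,(x,y) in loc.items():
        X=q[:3]+R@np.array([x+7,y,18])
        for ci,o in zip((T,S,W),C[k]):
            if o is not None: r+=list(proj(ci,X)-o)
    return np.array(r)
q=least_squares(f,[460,142,127,.3,.6],loss='soft_l1').x
print(q,np.degrees(q[4]),f(q).round(1))
R=Rm(q[3],q[4])
for k,v in {**C,**M}.items():
    X,e=tri([(c,np.array(o)) for c,o in zip((T,S,W),v) if o is not None]); print(k,X.round(1),round(e,1),(R.T@(X-q[:3])).round(1),w2m(X).round(1))
E
```

```text
[4.60555231e+02 1.41376796e+02 1.31756135e+02 2.99498983e-01
 6.15950196e-01] 35.29134662564355 [-1.1 -0.6 -0.2 -1.6 -1.8 -0.6  0.4 -0.5 -3.6 -1.   0.9  0.6  0.2 -0.5
 -3.1  0.7 -1.1  0.  -0.2  0.4]
TL [503.5 259.1 209.5] 2.0 [106.7  99.8  19.7] [109.2  98.8  23.6]
TR [567.1  69.1 205.4] 2.1 [ 108.3 -100.5   13.6] [ 110.3 -101.5   17.9]
BR [409.6  23.4  92.2] 1.7 [-91.  -97.7  15.9] [-89.  -98.3  19.2]
BL [350.2 208.7  98.3] 0.4 [-89.2  96.8  22.2] [-86.7  96.3  25.1]
fix [409.4 242.1 136.3] 0.9 [-13.  111.4  14.7] [-10.5 110.6  18. ]
sface [485.8   8.9 128.8] 1.6 [ -14.  -134.     6.3] [ -11.9 -134.7   10. ]
tab [ 535.1 -188.   144.3] 4.2 [ -13.9 -336.7   25.2] [ -12.4 -337.5   29.3]
wing [478.5 -80.6 176.5] 1.6 [ -13.6 -217.4   64.5] [ -12.1 -218.    68.3]
knob [516.4 -64.8 115.6] 2.6 [ -15.5 -213.4   -8.8] [ -13.5 -214.2   -5. ]
```

View pics/w1c.png

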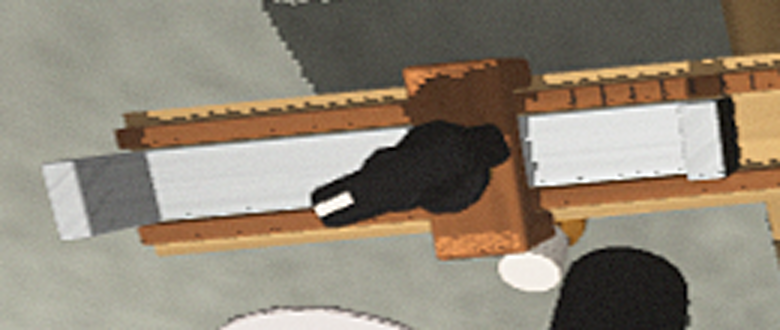

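```bash
cat >> h.py <<'E'
MR=Rm(0.2995); MO=np.array([460.56,141.38,131.76])+MR@np.array([-13.8,0,-2])
def ray(ci,px,z):
    f=200/np.tan(np.radians(ci['fovy']/2)); d=ci['R'].T@np.array([(px[0]-ci['cx'])/f,(px[1]-ci['cy'])/f,1]); C=-ci['R'].T@ci['t']
    a=w2m(C); b=MR.T@d; return a+b*(z-a[2])/b[2]
E
python3 - <<'E'
from h import *
import pickle
W=pickle.load(open("w1.pkl","rb"))
for u,v in [(333,205),(500,145),(320,200),(350,200),(480,150)]:
  print([ray(W,(30+u/3,120+v/3),z).round(1) for z in (62,76)])
plan(m2w([0,-215,120]),goalR(np.radians(90)),1,1)
plan(m2w([0,-215,120]),goalR(np.radians(270)),1,1)
E
```

```text
[array([   6.9, -240.3,   62. ]), array([   5.4, -232. ,   76. ])]
[array([  -5.8, -191.1,   62. ]), array([  -6.6, -185.5,   76. ])]
[array([   5.2, -243.6,   62. ]), array([   3.8, -235.2,   76. ])]
[array([   5.9, -235.3,   62. ]), array([   4.5, -227.3,   76. ])]
[array([  -4.9, -196.8,   62. ]), array([  -5.8, -190.9,   76. ])]
t 3.33 tcp mast [ 40.6 -88.5 170.9] left mm 142.3 deg [85.06 -5.37 -6.82] F [-0.4 -0.4 -0.3] T [ 0.02  0.49 -0.  ] w 85.3 q [-0.63  0.04  0.63  2.43 -0.69  0.29  2.42]
{'dx': np.float64(0.0709), 'dy': np.float64(0.0303), 'dz': np.float64(-0.1733), 'wx': np.float64(14.176), 'wy': np.float64(-0.895), 'wz': np.float64(-1.137)}
t 3.33 tcp mast [ 40.6 -88.5 170.9] left mm 142.3 deg [-94.63   6.98  -5.49] F [-0.4 -0.4 -0.3] T [ 0.02  0.49 -0.  ] w 85.3 q [-0.63  0.04  0.63  2.43 -0.69  0.29  2.42]
{'dx': np.float64(0.0709), 'dy': np.float64(0.0303), 'dz': np.float64(-0.1733), 'wx': np.float64(-15.772), 'wy': np.float64(1.164), 'wz': np.float64(-0.916)}
```

```bash
python3 - <<'E'
from h import *
plan(m2w([0,-215.5,125]),goalR(np.radians(75.5)),5,9)
E
```

```text
t 3.33 tcp mast [ 40.6 -88.5 170.9] left mm 141.0 deg [70.59 -4.34 -7.23] F [-0.4 -0.4 -0.3] T [ 0.02  0.49 -0.  ] w 85.3 q [-0.63  0.04  0.63  2.43 -0.69  0.29  2.42]
{'dx': np.float64(0.0071), 'dy': np.float64(0.0035), 'dz': np.float64(-0.0193), 'wx': np.float64(1.307), 'wy': np.float64(-0.08), 'wz': np.float64(-0.134)}
{'dx': np.float64(0.0069), 'dy': np.float64(0.0009), 'dz': np.float64(-0.0197), 'wx': np.float64(1.307), 'wy': np.float64(-0.08), 'wz': np.float64(-0.134)}
{'dx': np.float64(0.0068), 'dy': np.float64(-0.0017), 'dz': np.float64(-0.0197), 'wx': np.float64(1.307), 'wy': np.float64(-0.08), 'wz': np.float64(-0.134)}
{'dx': np.float64(0.0067), 'dy': np.float64(-0.0043), 'dz': np.float64(-0.0193), 'wx': np.float64(1.307), 'wy': np.float64(-0.08), 'wz': np.float64(-0.134)}
{'dx': np.float64(0.0066), 'dy': np.float64(-0.0068), 'dz': np.float64(-0.0186), 'wx': np.float64(1.307), 'wy': np.float64(-0.08), 'wz': np.float64(-0.134)}
```

{"api": "servo_tool", "payload": {
  "rows": [
    {"dx":0.007,"dy":0.003,"dz":-0.019,"wx":1,"wy":-0.06,"wz":-0.1,"fingers":0},
    {"dx":0.007,"dy":0.001,"dz":-0.019,"wx":1,"wy":-0.06,"wz":-0.1,"fingers":0},
    {"dx":0.007,"dy":-0.001,"dz":-0.019,"wx":1,"wy":-0.06,"wz":-0.1,"fingers":0},
    {"dx":0.007,"dy":-0.003,"dz":-0.019,"wx":1,"wy":-0.06,"wz":-0.1,"fingers":0},
    {"dx":0.007,"dy":-0.005,"dz":-0.019,"wx":1,"wy":-0.06,"wz":-0.1,"fingers":0}
  ]
}}

```text
clock: 3.95
eef_pos: [428.4, -10.5, 260.3]
tool_rot: [-1.086, 1.07, 0.363]
force: [0.1, 0.5, -0.9]
width: 85.5
```

```bash
python3 - <<'E'
from h import *
plan(m2w([0,-215.5,125]),goalR(np.radians(75.5)),5,7)
E
```

```text
t 3.95 tcp mast [  25.7 -135.6  150.6] left mm 87.7 deg [50.78 -3.86 -5.58] F [-0.3  0.5 -0.8] T [-0.03  0.52  0.03] w 85.5 q [ 0.22  0.14 -0.07  2.44 -1.09  0.26  2.63]
{'dx': np.float64(0.0049), 'dy': np.float64(-0.0025), 'dz': np.float64(-0.0158), 'wx': np.float64(1.209), 'wy': np.float64(-0.092), 'wz': np.float64(-0.133)}
{'dx': np.float64(0.0048), 'dy': np.float64(-0.0044), 'dz': np.float64(-0.0154), 'wx': np.float64(1.209), 'wy': np.float64(-0.092), 'wz': np.float64(-0.133)}
{'dx': np.float64(0.0047), 'dy': np.float64(-0.0062), 'dz': np.float64(-0.0148), 'wx': np.float64(1.209), 'wy': np.float64(-0.092), 'wz': np.float64(-0.133)}
{'dx': np.float64(0.0047), 'dy': np.float64(-0.008), 'dz': np.float64(-0.0139), 'wx': np.float64(1.209), 'wy': np.float64(-0.092), 'wz': np.float64(-0.133)}
{'dx': np.float64(0.0047), 'dy': np.float64(-0.0096), 'dz': np.float64(-0.0129), 'wx': np.float64(1.209), 'wy': np.float64(-0.092), 'wz': np.float64(-0.133)}
```

{"api": "servo_tool", "payload": {
  "rows": [
    {"dx":0.008,"dy":-0.003,"dz":-0.018,"wx":1,"wy":-0.08,"wz":-0.12,"fingers":0},
    {"dx":0.008,"dy":-0.005,"dz":-0.018,"wx":1,"wy":-0.08,"wz":-0.12,"fingers":0},
    {"dx":0.008,"dy":-0.007,"dz":-0.017,"wx":1,"wy":-0.08,"wz":-0.12,"fingers":0},
    {"dx":0.008,"dy":-0.008,"dz":-0.016,"wx":1,"wy":-0.08,"wz":-0.12,"fingers":0},
    {"dx":0.008,"dy":-0.01,"dz":-0.016,"wx":1,"wy":-0.08,"wz":-0.12,"fingers":0}
  ]
}}

```text
clock: 4.58
eef_pos: [450.3, -79.7, 248.7]
tool_rot: [-0.568, 1.025, 0.376]
force: [-0.2, 0.4, 0.1]
width: 85.2
```

```bash
python3 - <<'E'
from h import *
plan(m2w([0,-215.5,115]),goalR(np.radians(75.5)),5,5)
E
```

```text
t 4.58 tcp mast [  19.4 -208.2  140.8] left mm 33.2 deg [21.69 -2.49 -3.7 ] F [-0.   0.4  0.1] T [0.01 0.55 0.03] w 85.2 q [ 0.84  0.26 -0.56  2.38 -1.1   0.23  2.32]
{'dx': np.float64(0.0071), 'dy': np.float64(0.001), 'dz': np.float64(-0.0051), 'wx': np.float64(0.723), 'wy': np.float64(-0.083), 'wz': np.float64(-0.123)}
{'dx': np.float64(0.0071), 'dy': np.float64(0.0007), 'dz': np.float64(-0.0052), 'wx': np.float64(0.723), 'wy': np.float64(-0.083), 'wz': np.float64(-0.123)}
{'dx': np.float64(0.007), 'dy': np.float64(0.0004), 'dz': np.float64(-0.0053), 'wx': np.float64(0.723), 'wy': np.float64(-0.083), 'wz': np.float64(-0.123)}
{'dx': np.float64(0.007), 'dy': np.float64(0.0001), 'dz': np.float64(-0.0054), 'wx': np.float64(0.723), 'wy': np.float64(-0.083), 'wz': np.float64(-0.123)}
{'dx': np.float64(0.0069), 'dy': np.float64(-0.0003), 'dz': np.float64(-0.0055), 'wx': np.float64(0.723), 'wy': np.float64(-0.083), 'wz': np.float64(-0.123)}
```

{"api": "servo_tool", "payload": {
  "rows": [
    {"dx":0.007,"dy":0.001,"dz":-0.005,"wx":0.72,"wy":-0.08,"wz":-0.12,"fingers":0},
    {"dx":0.007,"dy":0.001,"dz":-0.005,"wx":0.72,"wy":-0.08,"wz":-0.12,"fingers":0},
    {"dx":0.007,"dy":0,"dz":-0.005,"wx":0.72,"wy":-0.08,"wz":-0.12,"fingers":0},
    {"dx":0.007,"dy":0,"dz":-0.005,"wx":0.72,"wy":-0.08,"wz":-0.12,"fingers":0},
    {"dx":0.007,"dy":0,"dz":-0.005,"wx":0.72,"wy":-0.08,"wz":-0.12,"fingers":0}
  ]
}}

```text
clock: 5.2
eef_pos: [454.0, -100.3, 252.5]
tool_rot: [-0.207, 1.0, 0.358]
force: [-1.0, -0.7, -0.5]
width: 85.2
```

```bash
python3 - <<'E'
from h import *
import cv2,pickle
plan(m2w([0,-215.5,106]),goalR(np.radians(75.5)),1,1)
ci=ctrl.camera_info("wrist"); im=ctrl.get_image("wrist"); cv2.imwrite("pics/w2.png",im[:,:,::-1])
pickle.dump(ci,open("w2.pkl","wb"))
for k in ["tab","wing","knob"]:
    r=ctrl.mark_of(k,"wrist"); print(k,[(round(x['conf'],2),np.round(x['point'])) for x in r[:3]])
print("pred wing",proj(ci,m2w([0,-215.5,66])),"knob",proj(ci,m2w([0,-215.5,0])))
E
```

```text
t 5.2 tcp mast [  19.5 -228.9  145.4] left mm 46.0 deg [ 0.15 -1.83 -2.36] F [-1.2 -0.4  0.3] T [-0.07  0.59  0.  ] w 85.2 q [ 0.97  0.28 -0.64  2.37 -1.1   0.23  1.99]
{'dx': np.float64(0.0541), 'dy': np.float64(0.0217), 'dz': np.float64(-0.0189), 'wx': np.float64(0.024), 'wy': np.float64(-0.304), 'wz': np.float64(-0.393)}
tab [(0.86, array([280., 293.])), (0.76, array([159., 162.])), (0.6, array([278., 366.]))]
wing [(0.56, array([304., 190.]))]
knob [(0.63, array([314., 170.]))]
pred wing [306.36427175 187.44009382] knob [312.30976429 170.35972799]
```

View pics/w2.png

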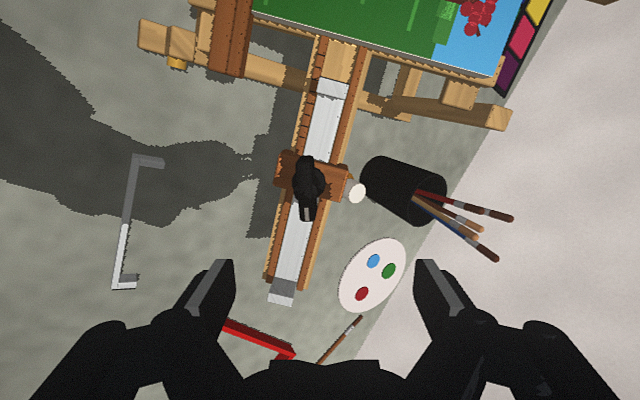

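```bash
cat > kin.py <<'E'
import numpy as np, itertools
from scipy.spatial.transform import Rotation as Ro
def fk(q,s=np.ones(7),o=np.zeros(7),L=172.,full=False):
    q=s*np.asarray(q)+o
    P=[(0,0,267),(0,0,0),(0,-293,0),(52.5,0,0),(77.5,-342.5,0),(0,0,0),(76,97,0)]
    A=[0,-np.pi/2,np.pi/2,np.pi/2,np.pi/2,np.pi/2,-np.pi/2]
    R=np.eye(3);p=np.zeros(3)
    for i in range(7):
        p=p+R@np.array(P[i],float); R=R@Ro.from_euler('x',A[i]).as_matrix()@Ro.from_euler('z',q[i]).as_matrix()
    return p+R@[0,0,L],R
E
python3 - <<'E'
from kin import *
D=[([-1.3598,0.6293,0.0385,1.5184,-0.027,0.9963,-0.02],[177.4,624.7,230.4],[-3.1079,1.5689,-1.8139]),
([-1.28,.15,.12,2.01,.25,.87,.21],[266.9,371.6,337.3],[-1.401,1.324,.121]),
([-.88,-.01,.44,2.28,.23,.46,1.06],[418.2,130.7,329.7],[-1.484,1.142,.209]),
([-.63,.04,.63,2.43,-.7,.29,2.43],[414.9,34.2,285.3],[-1.446,1.095,.349]),
([.22,.14,-.07,2.44,-1.09,.26,2.63],[428.4,-10.5,260.3],[-1.086,1.07,.363]),
([.84,.26,-.56,2.38,-1.1,.23,2.32],[450.3,-79.7,248.7],[-.568,1.025,.376]),
([.97,.28,-.64,2.37,-1.1,.23,1.99],[454,-100.3,252.5],[-.207,1.0,.358])]
best=[]
for s in itertools.product([1,-1],repeat=7):
    e=[]
    for q,p,r in D:
        f,R=fk(q,np.array(s)); e.append(np.linalg.norm(f-p))
    best.append((np.median(e),s,np.round(e)))
best.sort(key=lambda b:b[0])
for b in best[:6]: print(b)
E
```

```text
(np.float64(718.9160852420441), (-1, 1, -1, 1, 1, 1, 1), array([202., 401., 664., 781., 770., 727., 719.]))
(np.float64(718.9160852420441), (-1, 1, -1, 1, 1, 1, -1), array([202., 401., 664., 781., 770., 727., 719.]))
(np.float64(720.7275765032865), (-1, 1, -1, 1, -1, 1, 1), array([203., 382., 662., 781., 770., 729., 721.]))
(np.float64(720.7275765032865), (-1, 1, -1, 1, -1, 1, -1), array([203., 382., 662., 781., 770., 729., 721.]))
(np.float64(747.7054909094408), (-1, 1, -1, 1, 1, -1, 1), array([270., 656., 801., 836., 789., 748., 739.]))
(np.float64(747.7054909094408), (-1, 1, -1, 1, 1, -1, -1), array([270., 656., 801., 836., 789., 748., 739.]))
```

```bash
cat > kin.py <<'E'
import numpy as np, itertools
from scipy.spatial.transform import Rotation as Ro
from scipy.optimize import least_squares
def M(ax,a): return Ro.from_euler(ax,a).as_matrix()
def fk(q,s,L):
    # L: 7 offsets vectors flattened? use [d0,(e1,f1),L1,(e2,f2),L2,(e3,f3),L3]
    q=np.asarray(q)*s
    ax='zyzyzyz'; R=np.eye(3);p=np.zeros(3);L=np.asarray(L).reshape(4,3)
    for i in range(7):
        if i%2==1 or i==0: pass
        R=R@M(ax[i],q[i])
        if i in(0,2,4,6): p=p+R@L[i//2]
    return p,R
D=[([-1.3598,0.6293,0.0385,1.5184,-0.027,0.9963,-0.02],[177.4,624.7,230.4],[-3.1079,1.5689,-1.8139]),
([-1.28,.15,.12,2.01,.25,.87,.21],[266.9,371.6,337.3],[-1.401,1.324,.121]),
([-.88,-.01,.44,2.28,.23,.46,1.06],[418.2,130.7,329.7],[-1.484,1.142,.209]),
([-.63,.04,.63,2.43,-.7,.29,2.43],[414.9,34.2,285.3],[-1.446,1.095,.349]),
([.22,.14,-.07,2.44,-1.09,.26,2.63],[428.4,-10.5,260.3],[-1.086,1.07,.363]),
([.84,.26,-.56,2.38,-1.1,.23,2.32],[450.3,-79.7,248.7],[-.568,1.025,.376]),
([.97,.28,-.64,2.37,-1.1,.23,1.99],[454,-100.3,252.5],[-.207,1.0,.358])]
E
python3 - <<'E'
from kin import *
res=[]
for s in itertools.product([1,-1],repeat=6):
    s=np.array(s+(1,))
    # orientation consistency: tool x = R col2 
    eo=[]; A=[];b=[]
    for q,p,r in D:
        Rt=Ro.from_euler('xyz',r).as_matrix()
        _,R=fk(q,s,np.zeros(12)); eo.append(np.linalg.norm(R[:,2]-Rt[:,0]))
    res.append((max(eo),s,np.round(eo,2)))
res.sort(key=lambda a:a[0])
for r in res[:4]:
    s=r[1]
    f=lambda L:np.concatenate([fk(q,s,L)[0]-p for q,p,_ in D]+[(L-np.array([0,0,285,0,0,420,0,0,314,0,0,300]))*0.02])
    o=least_squares(f,np.array([0,0,285,0,0,420,0,0,314,0,0,300.])); print(r,o.x.round(1),np.abs(o.fun[:21]).max())
    for q,p,rr in D:
        print((fk(q,s,o.x)[1].T@Ro.from_euler('xyz',rr).as_matrix()).round(2).tolist())if r is res[0] else 0
E
```

```text
(np.float64(0.0072714853815113835), array([-1,  1, -1,  1, -1,  1,  1]), array([0.  , 0.  , 0.  , 0.01, 0.  , 0.01, 0.01])) [ 8.000e-01 -1.140e+01  3.383e+02  5.000e-01 -1.660e+01  5.559e+02
  5.000e+00 -2.600e+00  3.884e+02  2.000e+00  1.600e+00  3.416e+02] 3.279797631993972
[[0.0, -0.04, -1.0], [-0.0, 1.0, -0.04], [1.0, 0.0, 0.0]]
[[0.0, 0.41, -0.91], [-0.0, 0.91, 0.41], [1.0, 0.0, 0.0]]
[[0.0, 0.85, 0.53], [-0.0, -0.53, 0.85], [1.0, -0.0, -0.0]]
[[-0.0, -0.99, -0.14], [0.01, 0.14, -0.99], [1.0, -0.0, 0.01]]
[[0.0, -0.86, -0.52], [-0.0, 0.52, -0.86], [1.0, 0.0, 0.0]]
[[-0.01, -1.0, 0.08], [0.0, -0.08, -1.0], [1.0, -0.01, 0.0]]
[[-0.01, -0.75, 0.67], [-0.0, -0.67, -0.75], [1.0, -0.01, 0.0]]
(np.float64(0.37943656702665524), array([1, 1, 1, 1, 1, 1, 1]), array([0.  , 0.06, 0.17, 0.32, 0.34, 0.38, 0.37])) [-255.2 -139.4 1331.1 -124.2   60.7 -278.2 -171.8    5.9  -40.2   82.9
  309.3 1090.2] 88.53969233137906
(np.float64(0.40977659688726253), array([ 1,  1,  1,  1, -1,  1,  1]), array([0.05, 0.41, 0.36, 0.05, 0.13, 0.12, 0.15])) [   57.3   -74.4   472.9    74.5   320.2  -447.9 -1089.    200.6 -1395.4
  -164.7   -99.8  1483.5] 104.6925401050242
(np.float64(0.4553084939392636), array([-1,  1, -1,  1,  1,  1,  1]), array([0.05, 0.38, 0.2 , 0.36, 0.46, 0.41, 0.41])) [  -0.9  -29.7   75.2   94.1   64.1  438.4 -138.1  -67.4  242.6  -28.9
  -12.3  124.9] 32.634868464200224
```

```bash
cat >> kin.py <<'E'
S7=np.array([-1,1,-1,1,-1,1,-1.]); LL=np.array([.8,-11.4,338.3,.5,-16.6,555.9,5,-2.6,388.4,2,1.6,341.6])
LO=np.array([-3.06,-.37,-1.25,.18,-1.1,.23,-2.94]);HI=np.array([3.06,2.12,1.32,2.47,4.24,1.98,2.94])
TF=np.array([[0,0,-1.],[0,1,0],[1,0,0]])
def FK(q):
    p,R=fk(q,S7,LL); return p,R@TF
def IK(p,G,q0,w=0.0):
    def f(q):
        a,R=FK(q); return np.concatenate([(a-p)/100,Ro.from_matrix(R.T@G).as_rotvec(),w*(q-q0)])
    return least_squares(f,np.clip(q0,LO+.03,HI-.03),bounds=(LO+.02,HI-.02))
E
python3 - <<'E'
from kin import *
from h import m2w,goalR,tool
for q,p,r in D:
    a,R=FK(q); print((a-p).round(1),np.degrees(Ro.from_matrix(R.T@Ro.from_euler('xyz',r).as_matrix()).magnitude()).round(1))
rng=np.random.default_rng(0)
for z in (47,100):
  for a in (-100,0,75.5,165,255.5):
    sols=[]
    for k in range(40):
        o=IK(m2w([0,-215.5,z]),goalR(np.radians(a)),rng.uniform(LO,HI))
        if o.cost<1e-8: sols.append(o.x)
    sols=np.array(sols); print(z,a,len(sols)); 
    if len(sols): print(" min",sols.min(0).round(2)," max",sols.max(0).round(2)); print(sols[:4].round(2))
E
```

```text
[ 1.  -0.4 -0.1] 0.0
[-1.6 -0.1  0.1] 0.3
[ 1.1 -6.5 -0.2] 0.5
[-2.8  1.3 -0.6] 0.5
[-4.2 -1.4 -4.2] 0.3
[-1.1  3.1  0.1] 0.6
[-3.8  1.5 -0.6] 0.4
47 -100 0
47 0 0
47 75.5 0
47 165 0
47 255.5 0
100 -100 0
100 0 0
100 75.5 0
100 165 0
100 255.5 0
```

```bash
python3 - <<'E'
from kin import *
from h import m2w,goalR,MR
rng=np.random.default_rng(0)
for z in (47,100,150):
  for a in (75.5,165,255.5):
    best=None
    for k in range(40):
        o=IK(m2w([0,-215.5,z]),goalR(np.radians(a)),rng.uniform(LO,HI))
        if best is None or o.cost<best.cost: best=o
    p,R=FK(best.x); print(z,a,best.cost,best.x.round(2),(p-m2w([0,-215.5,z])).round(1),np.degrees(Ro.from_matrix(R.T@goalR(np.radians(a))).as_rotvec()).round(1))
E
```

```text
47 75.5 0.000270713739550745 [ 1.12  0.8  -1.23  2.45  2.08  0.5  -1.2 ] [ 0.6 -0.3  0.2] [-0.  -0.8 -1. ]
47 165 0.0003965090673660823 [ 1.13  0.81 -1.23  2.45  2.07  0.5  -2.75] [ 0.7 -0.3  0.2] [ 0.  -1.3  0.9]
47 255.5 0.0006828648348515464 [ 1.12  0.8  -1.23  2.45  2.05  0.5   1.96] [ 0.9 -0.4  0.3] [0.  1.2 1.6]
100 75.5 0.0006217896380638665 [ 1.23  0.61 -1.23  2.45  1.9   0.29 -1.05] [ 0.8 -0.4  0.4] [-0.  -1.2 -1.6]
100 165 0.0008029201729768164 [ 1.24  0.62 -1.23  2.45  1.88  0.29 -2.59] [ 0.9 -0.5  0.5] [ 0.  -1.8  1.3]
100 255.5 0.0011862514459945882 [ 1.23  0.62 -1.23  2.45  1.85  0.28  2.14] [ 1.  -0.6  0.6] [0.  1.6 2.2]
150 75.5 0.0027193742097092483 [ 0.99  0.27 -0.65  2.39 -1.08  0.25  1.99] [ 0.1 -0.6  1.5] [-0.  -2.4 -3.4]
150 165 0.0028809534938955507 [ 1.    0.28 -0.65  2.4  -1.08  0.25  0.43] [ 0.1 -0.7  1.5] [ 0.  -3.5  2.4]
150 255.5 0.0031826484415111113 [ 1.    0.28 -0.65  2.4  -1.08  0.25 -1.15] [ 0.1 -0.7  1.6] [0.  2.6 3.6]
```

```bash
python3 - <<'E'
from kin import *
from h import m2w,goalR,MR
rng=np.random.default_rng(1)
mg=.03
for z in (50,90):
  P=m2w([0,-215.5,z]); sols=[]
  def f(q):
    a,R=FK(q); return np.concatenate([(a-P)/10,MR.T@np.cross(R[:,0],-MR[:,2])])
  for k in range(150):
    o=least_squares(f,rng.uniform(LO+mg,HI-mg),bounds=(LO+mg,HI-mg))
    p,R=FK(o.x)
    if np.linalg.norm(p-P)<1.5 and R[:,0]@-MR[:,2]>.9:
        t=np.degrees(o.fun[3:6]); j=R[:,2]; a=np.degrees(np.arctan2(j@MR[:,0],j@MR[:,1]))
        sols.append((round(o.cost,6),np.round(t,1),o.x.round(2),round(a)))
  sols.sort(key=lambda s:s[0]); print(z,len(sols)); 
  for s in sols[:60:4]: print(*s)
E
```

```text
50 104
0.000667 [-1.3 -1.6  0. ] [ 1.12  0.78 -1.22  2.44  2.04  0.47 -1.43] 91
0.000667 [-1.3 -1.6 -0. ] [ 1.12  0.78 -1.22  2.44  2.04  0.47 -1.43] 91
0.000667 [-1.3 -1.6 -0. ] [ 1.12  0.78 -1.22  2.44  2.04  0.47 -1.43] 91
0.000667 [-1.3 -1.6  0. ] [ 1.12  0.78 -1.22  2.44  2.04  0.47 -1.43] 91
0.000667 [-1.3 -1.6 -0. ] [ 1.12  0.78 -1.22  2.44  2.04  0.47 -1.43] 91
0.000667 [-1.3 -1.6 -0. ] [ 1.12  0.78 -1.22  2.44  2.04  0.47 -1.43] 91
0.000667 [-1.3 -1.6  0. ] [ 1.12  0.78 -1.22  2.44  2.04  0.47 -1.43] 91
0.000667 [-1.3 -1.6  0. ] [ 1.12  0.78 -1.22  2.44  2.04  0.47 -1.43] 91
0.000667 [-1.3 -1.6 -0. ] [ 1.12  0.78 -1.22  2.44  2.04  0.47 -1.43] 91
0.000667 [-1.3 -1.6  0. ] [ 1.12  0.78 -1.22  2.44  2.04  0.47 -1.43] 91
0.000944 [-1.7 -1.8  0. ] [ 0.63  0.51 -0.37  2.44  3.82  0.3   2.91] 100
0.000944 [-1.7 -1.8 -0. ] [ 0.63  0.51 -0.37  2.44  3.82  0.3   2.91] 100
0.000947 [-1.7 -1.8  0. ] [ 0.68  0.52 -0.44  2.44  3.7   0.27 -2.91] 80
0.000947 [-1.7 -1.8  0. ] [ 0.68  0.52 -0.44  2.44  3.7   0.27 -2.91] 80
0.000947 [-1.7 -1.8 -0. ] [ 0.68  0.52 -0.44  2.44  3.7   0.27 -2.91]
[... 402 characters left out ...]
 1.2   0.64 -1.22  2.44  1.88  0.31 -1.29] 91
0.001093 [-1.7 -2.1  0. ] [ 1.2   0.64 -1.22  2.44  1.88  0.31 -1.29] 91
0.001093 [-1.7 -2.1 -0. ] [ 1.2   0.64 -1.22  2.44  1.88  0.31 -1.29] 91
0.00422 [-4.8  0.9  0. ] [ 0.89  0.46 -0.56  2.44  4.21  0.26  2.69] 96
0.00422 [-4.8  0.9 -0. ] [ 0.89  0.46 -0.56  2.44  4.21  0.26  2.69] 96
0.005882 [-5.5  1.5  0. ] [ 0.92  0.48 -0.59  2.44  4.21  0.26 -2.91] 57
0.005882 [-5.5  1.5 -0. ] [ 0.92  0.48 -0.59  2.44  4.21  0.26 -2.91] 57
0.014645 [-6.3 -7.5  0. ] [ 0.69  0.4  -0.38  2.32 -1.07  0.26  1.7 ] 90
0.014645 [-6.3 -7.5  0. ] [ 0.69  0.4  -0.38  2.32 -1.07  0.26  1.7 ] 90
0.014645 [-6.3 -7.5  0. ] [ 0.69  0.4  -0.38  2.32 -1.07  0.26  1.7 ] 90
```

```bash
cat > sim.py <<'E'
from kin import *
def jac(q):
    p,R=FK(q); J=np.zeros((6,7)); e=1e-5
    for i in range(7):
        d=q.copy(); d[i]+=e; a,B=FK(d); J[:3,i]=(a-p)/e/1000; J[3:,i]=Ro.from_matrix(B@R.T).as_rotvec()/e
    return J,p,R
def step_to(q,p,G,lam=.02,ns=None,k=0.,it=12,wr=0.5):
    q=q.copy()
    for _ in range(it):
        J,a,R=jac(q); e=np.concatenate([(p-a)/1000,wr*Ro.from_matrix(G@R.T).as_rotvec()]); J=J.copy(); J[3:]*=wr
        free=np.ones(7,bool); dq=np.zeros(7)
        for _ in range(4):
            Jf=J*free; Ji=Jf.T@np.linalg.inv(Jf@Jf.T+lam**2*np.eye(6)); dq=Ji@e
            if ns is not None: dq=dq+(np.eye(7)-Ji@Jf)@(k*(ns-q)*free)
            bad=free&(((q+dq<LO)&(dq<0))|((q+dq>HI)&(dq>0)))
            if not bad.any(): break
            free&=~bad
        n=np.abs(dq).max(); dq*=min(1,.1/max(n,1e-9))
        q=np.clip(q+dq*free,LO,HI)
    return q
def run(q,rows,**kw):
    p,G=FK(q)
    for r in rows:
        p=p+G@(np.array(r[:3])*750); G=G@Ro.from_rotvec(np.radians(6)*np.array(r[3:6])).as_matrix()
        q=step_to(q,p,G,**kw); 
    return q
E
python3 - <<'E'
from sim import *
B=[[[-.028,-.041,-.058,-.43,-.13,-.45],[-.027,-.04,-.06,-.43,-.13,-.45],[-.026,-.038,-.061,-.43,-.13,-.45],[-.025,-.037,-.062,-.43,-.13,-.45],[-.024,-.035,-.064,-.43,-.13,-.45]],
[[.01,-.042,-.063,-.32,-.1,-.34],[.011,-.04,-.064,-.32,-.1,-.34],[.011,-.037,-.066,-.32,-.1,-.34],[.012,-.035,-.067,-.32,-.1,-.34],[.012,-.032,-.068,-.32,-.1,-.34]],
[[.014,.01,-.06,-.32,-.1,-.34],[.014,.012,-.06,-.32,-.1,-.34],[.013,.014,-.06,-.32,-.1,-.34],[.013,.015,-.059,-.32,-.1,-.34],[.012,.015,-.058,-.32,-.1,-.34]],
[[.007,.003-.002*i,-.019,1,-.06,-.1] for i in range(5)],
[[.008,-.003-.002*i,-.018,1,-.08,-.12] for i in range(5)],
[[.007,.001,-.005,.72,-.08,-.12]]*5]
mid=(LO+HI)/2; home=np.array(D[0][0])
for name,kw in {'plain':{}, 'lam.1':dict(lam=.1),'mid.02':dict(ns=mid,k=.02),'home.02':dict(ns=home,k=.02),'mid.1':dict(ns=mid,k=.1),'home.1':dict(ns=home,k=.1)}.items():
    print(name); q=np.array(D[0][0])
    for b,d in zip(B,D[1:]):
        q=run(q,b,**kw); print("  ",q.round(2),"act",d[0])
E
```

```text
plain
   [-1.28  0.16  0.13  2.01  0.25  0.87  0.21] act [-1.28, 0.15, 0.12, 2.01, 0.25, 0.87, 0.21]
   [-0.89 -0.    0.44  2.27  0.23  0.47  1.05] act [-0.88, -0.01, 0.44, 2.28, 0.23, 0.46, 1.06]
   [-0.17  0.11  0.34  2.39 -1.04  0.26  2.88] act [-0.63, 0.04, 0.63, 2.43, -0.7, 0.29, 2.43]
   [ 0.78  0.24 -0.46  2.32 -1.1   0.25  2.62] act [0.22, 0.14, -0.07, 2.44, -1.09, 0.26, 2.63]
   [ 1.08  0.4  -0.62  2.26 -1.1   0.25  2.3 ] act [0.84, 0.26, -0.56, 2.38, -1.1, 0.23, 2.32]
   [ 1.12  0.44 -0.64  2.24 -1.1   0.25  1.97] act [0.97, 0.28, -0.64, 2.37, -1.1, 0.23, 1.99]
lam.1
   [-1.28  0.16  0.12  2.01  0.25  0.87  0.21] act [-1.28, 0.15, 0.12, 2.01, 0.25, 0.87, 0.21]
   [-0.9  -0.    0.45  2.27  0.24  0.47  1.05] act [-0.88, -0.01, 0.44, 2.28, 0.23, 0.46, 1.06]
   [-0.97 -0.08  1.27  2.45 -0.82  0.3   2.93] act [-0.63, 0.04, 0.63, 2.43, -0.7, 0.29, 2.43]
   [-0.09  0.11  0.84  2.32 -1.03  0.7   2.92] act [0.22, 0.14, -0.07, 2.44, -1.09, 0.26, 2.63]
   [ 0.96  0.26 -0.17  2.26 -1.1   0.6   2.59] act [0.84, 0.26, -0.56, 2.38, -1.1, 0.23, 2.32]
   [ 1.54  0.46 -0.93  2.32 -1.1   0.24
[... 1671 characters left out ...]
6, 2.38, -1.1, 0.23, 2.32]
   [ 1.12  0.41 -0.65  2.25 -1.09  0.24  1.94] act [0.97, 0.28, -0.64, 2.37, -1.1, 0.23, 1.99]
home.1
   [-1.27  0.16  0.11  2.    0.25  0.87  0.2 ] act [-1.28, 0.15, 0.12, 2.01, 0.25, 0.87, 0.21]
   [-0.91 -0.    0.46  2.27  0.24  0.47  1.05] act [-0.88, -0.01, 0.44, 2.28, 0.23, 0.46, 1.06]
   [-0.1   0.09  0.25  2.38 -0.92  0.25  2.75] act [-0.63, 0.04, 0.63, 2.43, -0.7, 0.29, 2.43]
   [ 0.75  0.22 -0.44  2.33 -1.09  0.24  2.6 ] act [0.22, 0.14, -0.07, 2.44, -1.09, 0.26, 2.63]
   [ 1.06  0.38 -0.62  2.26 -1.09  0.24  2.28] act [0.84, 0.26, -0.56, 2.38, -1.1, 0.23, 2.32]
   [ 1.1   0.42 -0.63  2.24 -1.09  0.24  1.94] act [0.97, 0.28, -0.64, 2.37, -1.1, 0.23, 1.99]
```

```bash
cat > plan1.py <<'E'
from sim import *
from h import m2w,w2m,goalR,MR,tool
def best(z,a,q0,mg=.03):
    P=m2w([0,-215.5,z]);G=goalR(np.radians(a))
    f=lambda q:np.concatenate([(FK(q)[0]-P)/10,Ro.from_matrix(FK(q)[1].T@G).as_rotvec()])
    o=least_squares(f,q0,bounds=(LO+mg,HI-mg)); return o.x,o.fun
if __name__=="__main__":
    q0=tool()[2]['qpos']; print(q0.round(2))
    qs,fu=best(105,75.5,np.array([1.2,.62,-1.2,2.43,1.88,.31,-1.05])); print(qs.round(2),np.degrees(fu[3:]).round(1))
    for bump in (0,.15,.3,.5):
      q=q0.copy(); N=20; mx=0;zs=[]
      for i in range(1,N+1):
        t=i/N; qr=q0+(qs-q0)*t; qr[5]+=bump*np.sin(np.pi*t); qr[3]-=0.5*bump*np.sin(np.pi*t)
        p,G=FK(qr); qo=q; q=step_to(q,p,G); mx=max(mx,np.abs(q-qo).max()); m=w2m(p); zs.append(m.round())
        if i%5==0: print("   ",i,q.round(2),"ref",qr.round(2),m.round())
      print(bump,q.round(2),"maxdq",mx.round(2),"pos err",(FK(q)[0]-FK(qs)[0]).round(1))
E
python3 plan1.py
```

```text
[ 0.97  0.28 -0.64  2.37 -1.1   0.23  2.  ]
[ 1.23  0.59 -1.22  2.44  1.79  0.26 -0.95] [-0.  -2.  -1.9]
    5 [ 0.76  0.3  -0.41  2.4  -0.83  0.32  1.74] ref [ 1.03  0.36 -0.78  2.39 -0.38  0.24  1.26] [ -44. -191.  137.]
    10 [ 0.66  0.33 -0.3   2.41 -0.72  0.29  1.65] ref [ 1.1   0.43 -0.93  2.41  0.35  0.25  0.52] [ -77. -196.  130.]
    15 [ 0.57  0.34 -0.2   2.42 -1.09  0.23  2.02] ref [ 1.16  0.51 -1.07  2.42  1.07  0.25 -0.21] [ -62. -215.  116.]
    20 [ 0.83  0.33 -0.51  2.35 -1.09  0.23  1.97] ref [ 1.23  0.59 -1.22  2.44  1.79  0.26 -0.95] [   0. -216.  105.]
0 [ 0.83  0.33 -0.51  2.35 -1.09  0.23  1.97] maxdq 0.15 pos err [ 3.4 -9.4 21.2]
    5 [ 0.73  0.3  -0.38  2.34 -0.74  0.43  1.65] ref [ 1.03  0.36 -0.78  2.34 -0.38  0.35  1.26] [ -32. -183.  141.]
    10 [ 0.55  0.32 -0.17  2.34 -0.48  0.4   1.41] ref [ 1.1   0.43 -0.93  2.33  0.35  0.4   0.52] [ -80. -214.  138.]
    15 [ 0.43  0.34 -0.03  2.37 -0.87  0.23  1.79] ref [ 1.16  0.51 -1.07  2.37  1.07  0.36 -0.21] [ -62. -252.  119.]
    20 [ 0.83  0.33 -0.52  2.34 -1.07  0.23  1.96] ref [ 1.23  0.59 -1.22  2.44  1
[... 532 characters left out ...]
 [ 1.23  0.59 -1.22  2.44  1.79  0.26 -0.95] [   0. -216.  105.]
0.3 [ 0.85  0.33 -0.54  2.34 -1.01  0.23  1.9 ] maxdq 0.46 pos err [  3.7 -10.2  23. ]
    5 [ 0.73  0.3  -0.37  2.22 -0.61  0.66  1.52] ref [ 1.03  0.36 -0.78  2.21 -0.38  0.59  1.26] [  -4. -167.  160.]
    10 [ 0.5   0.31 -0.11  2.17 -0.12  0.69  1.05] ref [ 1.1   0.43 -0.93  2.16  0.35  0.75  0.52] [ -83. -253.  174.]
    15 [0.37 0.33 0.03 2.25 0.07 0.27 0.81] ref [ 1.16  0.51 -1.07  2.25  1.07  0.61 -0.21] [ -61. -336.  141.]
    20 [ 1.23  0.59 -1.22  2.44  1.79  0.26 -0.94] ref [ 1.23  0.59 -1.22  2.44  1.79  0.26 -0.95] [   0. -216.  105.]
0.5 [ 1.23  0.59 -1.22  2.44  1.79  0.26 -0.94] maxdq 0.67 pos err [ 0. -0.  0.]
```

```bash
cat > srch.py <<'E'
from plan1 import *
import sys
def interp(p0,G0,p1,G1):
    rv=Ro.from_matrix(G0.T@G1).as_rotvec(); n=int(max(np.ceil(np.degrees(np.abs(rv).max())/5.5),np.ceil(np.linalg.norm(p1-p0)/40),1))
    return [(p0+(p1-p0)*i/n,G0@Ro.from_rotvec(rv*i/n).as_matrix()) for i in range(1,n+1)]
def sim(q,wps,it=6):
    p,G=FK(q); mx=0;n=0;zs=[];worst=0
    for p1,G1 in wps:
        for a,b in interp(p,G,p1,G1):
            qo=q;q=step_to(q,a,b,it=it);mx=max(mx,np.abs(q-qo).max());n+=1
            pa,Ga=FK(q); m=w2m(pa); zs.append(m); worst=max(worst,np.linalg.norm(pa-a))
        p,G=p1,G1
    return q,mx,n,np.array(zs),worst
if __name__=="__main__":
    rng=np.random.default_rng(int(sys.argv[1])); q0=tool()[2]['qpos']
    qs,_=best(105,75.5,np.array([1.2,.62,-1.2,2.43,1.88,.31,-1.05])); ps,Gs=FK(qs)
    ql,fu=best(49,75.5,np.array([1.12,.8,-1.22,2.44,2.04,.47,-1.2])); pl,Gl=FK(ql)
    print(ql,np.degrees(fu[3:]))
    res=[]
    import time;t0=time.time()
    while time.time()-t0<240:
        qv=np.array([rng.uniform(.4,1.6),rng.uniform(.2,.9),rng.uniform(-1.2,.1),rng.uniform(1.7,2.4),rng.uniform(.2,2),rng.uniform(.4,1.2),0]); 
        pv,Gv=FK(qv); m=w2m(pv)
        if m[2]<110 or pv[2]<200: continue
        # roll: choose q7 so roll is near goal
        e=[(Ro.from_matrix(FK(np.r_[qv[:6],x])[1].T@Gs).magnitude(),x) for x in np.linspace(-2.8,2.8,15)]; qv[6]=min(e)[1]+rng.normal()*.3
        pv,Gv=FK(qv)
        q,mx,n,zs,w=sim(q0,[(pv,Gv),(ps,Gs),(pl,Gl)],it=4)
        p,G=FK(q); er=np.linalg.norm(p-pl)+50*Ro.from_matrix(G.T@Gl).magnitude()
        res.append((er+ (mx>.3)*5*(mx-.3)*4+max(0,60-zs[:,2].min())*.1+w*.1+.2*n,er,mx,n,w,zs[:,2].min(),q.round(2),qv.round(3),w2m(pv).round()))
    res.sort(key=lambda r:r[0]); print(len(res))
    for r in res[:5]: print(*[np.round(x,2) if not isinstance(x,np.ndarray) else x for x in r])
E
python3 srch.py 0 & python3 srch.py 1 & wait
```

```text
[ 1.12076253  0.78460277 -1.21999999  2.44        2.03760964  0.47170983
 -1.16516981] [-0.00399788 -1.24606271 -1.66741858]
730
6.23 0.0 0.35 19 2.43 49.0 [ 1.12  0.79 -1.23  2.44  2.03  0.48 -1.16] [ 1.433  0.209 -0.948  2.383  1.236  0.505 -0.021] [-161. -426.  299.]
6.55 0.0 0.36 20 2.42 49.0 [ 1.12  0.79 -1.23  2.44  2.03  0.48 -1.16] [ 0.418  0.297 -0.149  1.933  1.206  0.444  0.077] [ 161. -515.  222.]
6.89 0.0 0.34 23 2.88 49.0 [ 1.13  0.79 -1.23  2.44  2.02  0.48 -1.15] [ 1.275  0.305 -0.89   1.984  1.3    0.542  0.116] [  51. -579.  312.]
7.4 0.0 0.37 23 2.46 49.0 [ 1.13  0.79 -1.23  2.44  2.02  0.48 -1.15] [ 1.391  0.293 -0.807  2.265  1.364  0.563  0.035] [-172. -516.  322.]
7.76 0.0 0.34 29 1.45 49.0 [ 1.13  0.8  -1.24  2.44  2.02  0.49 -1.14] [ 1.196  0.558 -0.77   2.174  1.791  1.188 -0.379] [-176. -642.  356.]
[ 1.12076253  0.78460277 -1.21999999  2.44        2.03760964  0.47170983
 -1.16516981] [-0.00399788 -1.24606271 -1.66741858]
720
6.75 0.0 0.33 25 0.95 49.0 [ 1.13  0.8  -1.24  2.44  2.02  0.49 -1.14] [ 1.413  0.432 -1.061  2.21   1.629  0.956 -0.227] [-118. -575.  338.]
6.91 0.0 0.35 24 1.0 49.0 [ 1.13  0.8  -1.24  2.44  2.02  0.49 -1.14] [ 1.114  0.257 -0.64   2.231  1.677  0.689 -0.311] [ -80. -568.  351.]
7.25 0.0 0.34 26 2.27 49.0 [ 1.13  0.8  -1.24  2.44  2.01  0.49 -1.14] [ 0.914  0.468 -0.333  2.386  1.471  0.81  -0.578] [-309. -479.  312.]
7.32 0.0 0.39 20 4.31 49.0 [ 1.13  0.8  -1.24  2.44  2.02  0.49 -1.14] [ 0.935  0.277 -0.494  2.137  1.247  0.457 -0.018] [ -31. -520.  262.]
7.53 0.0 0.4 20 4.29 49.0 [ 1.13  0.8  -1.24  2.44  2.02  0.49 -1.15] [ 1.064  0.22  -0.648  2.252  1.476  0.556 -0.24 ] [ -61. -506.  302.]
```

```bash
cat > go.py <<'E'
from srch import *
from h import plan
QV=np.array([1.114,.257,-.64,2.231,1.677,.689,-.311])
def rows(wps,n=5,skip=0):
    p,R,s=tool(); 
    out=[]
    for p1,G1 in wps:
        for a,b in interp(p,R if not out else Rc,p1,G1) if False else []: pass
    P,Rc=p,R
    for p1,G1 in wps:
        for a,b in interp(P,Rc,p1,G1):
            d=Rc.T@(a-P)/750; w=np.degrees(Ro.from_matrix(Rc.T@b).as_rotvec())/6
            out.append((d,w)); P,Rc=a,b
    print("t",round(s['clock'],2),"mast",w2m(p).round(1),"q",s['qpos'].round(2),"rows",len(out),"F",(MR.T@s['force']).round(1),"w",round(s['width'],1))
    for d,w in out[:n]: print('{"dx": %.4f, "dy": %.4f, "dz": %.4f, "wx": %.2f, "wy": %.2f, "wz": %.2f, "fingers": 0}'%(*d,*w))
E
python3 - <<'E'
from go import *
pv,Gv=FK(QV); print(pv.round()); rows([(pv,Gv)],14)
E
```

```text
[ 364. -483.  364.]
t 5.4 mast [  19.2 -228.9  145.4] q [ 0.97  0.28 -0.64  2.37 -1.1   0.23  2.  ] rows 11 F [ 0.9 -0.1  0.4] w 85.1
{"dx": -0.0257, "dy": -0.0356, "dz": -0.0229, "wx": -0.21, "wy": 0.65, "wz": -0.63, "fingers": 0}
{"dx": -0.0217, "dy": -0.0367, "dz": -0.0253, "wx": -0.21, "wy": 0.65, "wz": -0.63, "fingers": 0}
{"dx": -0.0175, "dy": -0.0374, "dz": -0.0275, "wx": -0.21, "wy": 0.65, "wz": -0.63, "fingers": 0}
{"dx": -0.0131, "dy": -0.0377, "dz": -0.0293, "wx": -0.21, "wy": 0.65, "wz": -0.63, "fingers": 0}
{"dx": -0.0086, "dy": -0.0378, "dz": -0.0309, "wx": -0.21, "wy": 0.65, "wz": -0.63, "fingers": 0}
{"dx": -0.0039, "dy": -0.0375, "dz": -0.0322, "wx": -0.21, "wy": 0.65, "wz": -0.63, "fingers": 0}
{"dx": 0.0007, "dy": -0.0369, "dz": -0.0331, "wx": -0.21, "wy": 0.65, "wz": -0.63, "fingers": 0}
{"dx": 0.0054, "dy": -0.0359, "dz": -0.0337, "wx": -0.21, "wy": 0.65, "wz": -0.63, "fingers": 0}
{"dx": 0.0100, "dy": -0.0347, "dz": -0.0340, "wx": -0.21, "wy": 0.65, "wz": -0.63, "fingers": 0}
{"dx": 0.0145, "dy": -0.0331, "dz": -0.0339, "wx": -0.21, "wy": 0.65, "wz": -0.63, "fingers": 0}
{"dx": 0.0189, "dy": -0.0313, "dz": -0.0335, "wx": -0.21, "wy": 0.65, "wz": -0.63, "fingers": 0}
```

{"api": "servo_tool", "payload": {
  "rows": [
    {"dx":-0.026,"dy":-0.036,"dz":-0.023,"wx":-0.2,"wy":0.65,"wz":-0.63,"fingers":0},
    {"dx":-0.022,"dy":-0.037,"dz":-0.025,"wx":-0.2,"wy":0.65,"wz":-0.63,"fingers":0},
    {"dx":-0.018,"dy":-0.037,"dz":-0.027,"wx":-0.2,"wy":0.65,"wz":-0.63,"fingers":0},
    {"dx":-0.013,"dy":-0.038,"dz":-0.029,"wx":-0.2,"wy":0.65,"wz":-0.63,"fingers":0},
    {"dx":-0.009,"dy":-0.038,"dz":-0.031,"wx":-0.2,"wy":0.65,"wz":-0.63,"fingers":0}
  ]
}}

```text
clock: 6.02
eef_pos: [412.1, -275.6, 305.0]
tool_rot: [-1.149, 1.065, -0.591]
force: [-0.9, -0.2, 0.3]
width: 85.6
```

```bash
python3 - <<'E'
from go import *
pv,Gv=FK(QV); rows([(pv,Gv)],5)
E
```

```text
t 6.03 mast [ -25.5 -384.1  241. ] q [0.27 0.12 0.26 2.28 0.02 0.24 1.06] rows 6 F [-0.6  0.1  0.7] w 85.6
{"dx": -0.0033, "dy": -0.0373, "dz": -0.0317, "wx": -0.22, "wy": 0.64, "wz": -0.62, "fingers": 0}
{"dx": 0.0013, "dy": -0.0367, "dz": -0.0327, "wx": -0.22, "wy": 0.64, "wz": -0.62, "fingers": 0}
{"dx": 0.0058, "dy": -0.0357, "dz": -0.0333, "wx": -0.22, "wy": 0.64, "wz": -0.62, "fingers": 0}
{"dx": 0.0104, "dy": -0.0344, "dz": -0.0335, "wx": -0.22, "wy": 0.64, "wz": -0.62, "fingers": 0}
{"dx": 0.0148, "dy": -0.0328, "dz": -0.0335, "wx": -0.22, "wy": 0.64, "wz": -0.62, "fingers": 0}
```

{"api": "servo_tool", "payload": {
  "rows": [
    {"dx":-0.003,"dy":-0.037,"dz":-0.032,"wx":-0.22,"wy":0.64,"wz":-0.62,"fingers":0},
    {"dx":0.001,"dy":-0.037,"dz":-0.033,"wx":-0.22,"wy":0.64,"wz":-0.62,"fingers":0},
    {"dx":0.006,"dy":-0.036,"dz":-0.033,"wx":-0.22,"wy":0.64,"wz":-0.62,"fingers":0},
    {"dx":0.01,"dy":-0.034,"dz":-0.034,"wx":-0.22,"wy":0.64,"wz":-0.62,"fingers":0},
    {"dx":0.015,"dy":-0.033,"dz":-0.034,"wx":-0.22,"wy":0.64,"wz":-0.62,"fingers":0}
  ]
}}

```text
clock: 6.65
eef_pos: [375.7, -430.3, 343.4]
tool_rot: [-1.72, 0.815, -1.162]
force: [-0.7, 0.2, 0.6]
width: 85.5
```

```bash
cat >> go.py <<'E'
def goalz(z,a=75.5):
    q,f=best(z,a,np.array([1.15,.7,-1.2,2.43,1.95,.4,-1.1])); return FK(q)
E
python3 - <<'E'
from go import *
q0=tool()[2]['qpos']
w=[goalz(105),goalz(50)]
q,mx,n,zs,wo=sim(q0,w); print(q.round(2),mx,n,wo); rows(w,10)
pv,Gv=FK(QV);w=[(pv,Gv)]+w
q,mx,n,zs,wo=sim(q0,w); print(q.round(2),mx,n,wo)
E
```

```text
[ 1.13  0.79 -1.24  2.44  2.01  0.49 -1.14] 0.338392416641382 12 0.23791271718281126
t 6.65 mast [ -69.4 -521.2  318.6] q [ 0.01  0.21  0.66  2.26  1.39  0.23 -0.12] rows 12 F [-0.2  0.4  0.8] w 85.5
{"dx": -0.0129, "dy": 0.0353, "dz": 0.0339, "wx": 0.20, "wy": -0.61, "wz": 0.58, "fingers": 0}
{"dx": -0.0085, "dy": 0.0367, "dz": 0.0338, "wx": 0.20, "wy": -0.61, "wz": 0.58, "fingers": 0}
{"dx": -0.0041, "dy": 0.0378, "dz": 0.0334, "wx": 0.20, "wy": -0.61, "wz": 0.58, "fingers": 0}
{"dx": 0.0003, "dy": 0.0386, "dz": 0.0327, "wx": 0.20, "wy": -0.61, "wz": 0.58, "fingers": 0}
{"dx": 0.0047, "dy": 0.0391, "dz": 0.0317, "wx": 0.20, "wy": -0.61, "wz": 0.58, "fingers": 0}
{"dx": 0.0091, "dy": 0.0394, "dz": 0.0304, "wx": 0.20, "wy": -0.61, "wz": 0.58, "fingers": 0}
{"dx": 0.0134, "dy": 0.0393, "dz": 0.0289, "wx": 0.20, "wy": -0.61, "wz": 0.58, "fingers": 0}
{"dx": 0.0176, "dy": 0.0390, "dz": 0.0270, "wx": 0.20, "wy": -0.61, "wz": 0.58, "fingers": 0}
{"dx": 0.0216, "dy": 0.0383, "dz": 0.0250, "wx": 0.20, "wy": -0.61, "wz": 0.58, "fingers": 0}
{"dx": 0.0254, "dy": 0.0374, "dz": 0.0227, "wx": 0.20, "wy": -0.61, "wz": 0.58, "fingers": 0}
[ 1.13  0.79 -1.24  2.44  2.02  0.48 -1.14] 0.35265529604951407 15 0.1925921852401238
```

Simulation predicts that turning back from here ends in the good arm branch.

{"api": "servo_tool", "payload": {
  "rows": [
    {"dx":-0.013,"dy":0.035,"dz":0.034,"wx":0.2,"wy":-0.61,"wz":0.58,"fingers":0},
    {"dx":-0.009,"dy":0.037,"dz":0.034,"wx":0.2,"wy":-0.61,"wz":0.58,"fingers":0},
    {"dx":-0.004,"dy":0.038,"dz":0.033,"wx":0.2,"wy":-0.61,"wz":0.58,"fingers":0},
    {"dx":0,"dy":0.039,"dz":0.033,"wx":0.2,"wy":-0.61,"wz":0.58,"fingers":0},
    {"dx":0.005,"dy":0.039,"dz":0.032,"wx":0.2,"wy":-0.61,"wz":0.58,"fingers":0}
  ]
}}

```text
clock: 7.28
eef_pos: [413.6, -269.2, 278.8]
tool_rot: [-1.159, 1.067, -0.598]
force: [0.3, 1.0, -1.3]
width: 85.2
```

```bash
python3 - <<'E'
from go import *
q0=tool()[2]['qpos']
w=[goalz(105),goalz(50)]
q,mx,n,zs,wo=sim(q0,w); print(q.round(2),mx,n,wo); rows(w[:1],10)
E
```

```text
[ 1.13  0.79 -1.24  2.44  2.02  0.48 -1.15] 0.27410734126734965 8 0.024223198007947398
t 7.28 mast [ -37.8 -378.4  217.6] q [ 0.92  0.19 -0.51  2.31  0.8   0.23  0.25] rows 6 F [-0.3  0.8 -1.4] w 85.2
{"dx": 0.0065, "dy": 0.0347, "dz": 0.0276, "wx": 0.18, "wy": -0.55, "wz": 0.52, "fingers": 0}
{"dx": 0.0099, "dy": 0.0348, "dz": 0.0265, "wx": 0.18, "wy": -0.55, "wz": 0.52, "fingers": 0}
{"dx": 0.0132, "dy": 0.0347, "dz": 0.0251, "wx": 0.18, "wy": -0.55, "wz": 0.52, "fingers": 0}
{"dx": 0.0165, "dy": 0.0343, "dz": 0.0236, "wx": 0.18, "wy": -0.55, "wz": 0.52, "fingers": 0}
{"dx": 0.0196, "dy": 0.0338, "dz": 0.0219, "wx": 0.18, "wy": -0.55, "wz": 0.52, "fingers": 0}
{"dx": 0.0226, "dy": 0.0330, "dz": 0.0201, "wx": 0.18, "wy": -0.55, "wz": 0.52, "fingers": 0}
```

{"api": "servo_tool", "payload": {
  "rows": [
    {"dx":0.007,"dy":0.035,"dz":0.028,"wx":0.18,"wy":-0.55,"wz":0.52,"fingers":0},
    {"dx":0.01,"dy":0.035,"dz":0.027,"wx":0.18,"wy":-0.55,"wz":0.52,"fingers":0},
    {"dx":0.013,"dy":0.035,"dz":0.025,"wx":0.18,"wy":-0.55,"wz":0.52,"fingers":0},
    {"dx":0.016,"dy":0.034,"dz":0.024,"wx":0.18,"wy":-0.55,"wz":0.52,"fingers":0},
    {"dx":0.02,"dy":0.034,"dz":0.022,"wx":0.18,"wy":-0.55,"wz":0.52,"fingers":0}
  ]
}}

```text
clock: 7.9
eef_pos: [450.2, -116.0, 219.6]
tool_rot: [-0.343, 1.04, 0.217]
force: [-0.1, 0.0, -1.3]
width: 85.3
```

```bash
python3 - <<'E'
from go import *
q0=tool()[2]['qpos']
w=[goalz(105),goalz(50)]
q,mx,n,zs,wo=sim(q0,w); print(q.round(2),mx,n,wo); rows(w[:1],10)
E
```

```text
[ 1.13  0.79 -1.24  2.44  2.01  0.48 -1.14] 0.2613656670460519 3 0.0016601414395098484
t 7.9 mast [  -6.1 -242.8  123.1] q [ 1.27  0.51 -1.19  2.41  1.54  0.24 -0.66] rows 1 F [-0.8  0.1 -1. ] w 85.3
{"dx": 0.0219, "dy": 0.0333, "dz": 0.0198, "wx": 0.18, "wy": -0.53, "wz": 0.50, "fingers": 0}
```

{"api": "servo_tool", "payload": {
  "rows": [
    {"dx":0.011,"dy":0.017,"dz":0.01,"wx":0.1,"wy":-0.27,"wz":0.25,"fingers":0},
    {"dx":0.011,"dy":0.017,"dz":0.01,"wx":0.1,"wy":-0.27,"wz":0.25,"fingers":0}
  ]
}}

```text
clock: 8.15
eef_pos: [456.5, -84.4, 208.4]
tool_rot: [-0.214, 1.001, 0.344]
force: [-0.3, -0.9, 0.5]
width: 85.3
```

```bash
python3 - <<'E'
from go import *
import cv2,pickle
from h import ray,proj
from cell import ctrl
rows([goalz(50)],3)
p,R,s=tool(); print("axis err mast",np.degrees(MR.T@np.cross(R[:,0],-MR[:,2])).round(1), "jaw",(MR.T@R[:,2]).round(3))
ci=ctrl.camera_info("wrist"); im=ctrl.get_image("wrist"); pickle.dump(ci,open("w3.pkl","wb"))
r=ctrl.silhouettes("knob","wrist")[0]; m=r['region'].astype(np.uint8); print(r['conf'],r['extent'])
print(ctrl.mark_of("wing","wrist")[:2],proj(ci,m2w([0,-215.5,66])))
x,y,w,h=[int(v) for v in r['extent']]
v=im[:,:,::-1].copy()
for pt in [(0,-215.5,76),(0,-215.5,66)]:
    cv2.circle(v,tuple(int(round(c)) for c in proj(ci,m2w(pt))),1,(0,0,255),-1)
wd=np.array([.25,-.97])
for sgn in(-1,1):
  for t in (-1,1):
    b=np.array([0,-215.5])+wd*23*sgn+np.array([.97,.25])*6*t
    cv2.circle(v,tuple(int(round(c)) for c in proj(ci,m2w([*b,76]))),1,(0,255,255),-1)
c=v[max(0,y-60):y+60,max(0,x-90):x+90]; cv2.imwrite("pics/w3c.png",cv2.resize(c,None,fx=4,fy=4,interpolation=cv2.INTER_CUBIC)); cv2.imwrite("pics/w3.png",im[:,:,::-1])
E
```

```text
t 8.15 mast [   0.  -214.6  105.2] q [ 1.23  0.59 -1.21  2.44  1.79  0.25 -0.95] rows 2 F [-0.1 -0.8  0.7] w 85.3
{"dx": 0.0367, "dy": -0.0018, "dz": 0.0011, "wx": -0.01, "wy": -0.06, "wz": -0.02, "fingers": 0}
{"dx": 0.0368, "dy": -0.0018, "dz": 0.0009, "wx": -0.01, "wy": -0.06, "wz": -0.02, "fingers": 0}
axis err mast [-1.4 -2.4 -0. ] jaw [ 0.968  0.249 -0.034]
0.55 [326.8, 232.2, 36.8, 81.9]
[{'point': [324.2, 232.7], 'conf': 0.81}] [325.3977452  231.29586193]
```

View pics/w3c.png

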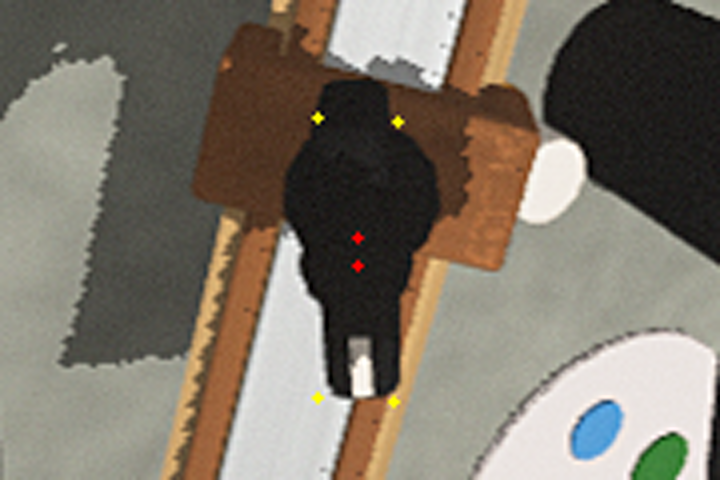

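{"api": "servo_tool", "payload": {
  "rows": [
    {"dx":0.036,"dy":-0.002,"dz":0.001,"wx":0,"wy":-0.06,"wz":-0.02,"fingers":0},
    {"dx":0.037,"dy":-0.002,"dz":0.001,"wx":0,"wy":-0.06,"wz":-0.02,"fingers":0},
    {"fingers":0}
  ]
}}

```text
schema error: expected keys dx, dy, dz, wx, wy, wz, fingers
```

```bash
python3 - <<'E'
from go import *
rows([goalz(50)],3)
p,R,s=tool(); print("axis err mast",np.degrees(MR.T@np.cross(R[:,0],-MR[:,2])).round(1), "jaw",(MR.T@R[:,2]).round(3))
E
```

```text
t 8.3 mast [  -0.4 -214.8  105.4] q [ 1.23  0.58 -1.21  2.44  1.79  0.25 -0.94] rows 2 F [0.4 0.1 0.4] w 85.6
{"dx": 0.0369, "dy": -0.0018, "dz": 0.0015, "wx": -0.00, "wy": -0.07, "wz": -0.02, "fingers": 0}
{"dx": 0.0369, "dy": -0.0017, "dz": 0.0012, "wx": -0.00, "wy": -0.07, "wz": -0.02, "fingers": 0}
axis err mast [-1.4 -2.5 -0. ] jaw [ 0.967  0.25  -0.036]
```

{"api": "servo_tool", "payload": {
  "rows": [
    {"dx":0.036,"dy":-0.002,"dz":0.001,"wx":0,"wy":-0.06,"wz":-0.02,"fingers":0},
    {"dx":0.037,"dy":-0.002,"dz":0.001,"wx":0,"wy":-0.06,"wz":-0.02,"fingers":0.5},
    {"dx":0,"dy":0,"dz":0,"wx":0,"wy":0,"wz":0,"fingers":1},
    {"dx":0,"dy":0,"dz":0,"wx":0,"wy":0,"wz":0,"fingers":1},
    {"dx":0,"dy":0,"dz":0,"wx":0,"wy":0,"wz":0,"fingers":1}
  ]
}}

```text
clock: 8.93
eef_pos: [486.5, -78.0, 164.6]
tool_rot: [-0.223, 0.989, 0.335]
force: [-5.4, -2.0, 7.5]
width: 12.2
```

```bash
python3 - <<'E'
from go import *
rows([goalz(50)],1)
p,R,s=tool(); print("axis err mast",np.degrees(MR.T@np.cross(R[:,0],-MR[:,2])).round(1), "jaw",(MR.T@R[:,2]).round(3),"T",(MR.T@s['torque']).round(2))
E
```

```text
t 8.93 mast [-1.000e-01 -2.173e+02  5.180e+01] q [ 1.12  0.76 -1.2   2.44  2.06  0.45 -1.19] rows 1 F [-0.4 -0.3  9.4] w 12.2
{"dx": 0.0024, "dy": 0.0022, "dz": 0.0008, "wx": -0.01, "wy": -0.01, "wz": 0.03, "fingers": 0}
axis err mast [-1.1 -1.7  0. ] jaw [ 0.968  0.249 -0.023] T [0.08 0.47 0.4 ]
```

{"api": "servo_tool", "payload": {
  "rows": [
    {"dx":0,"dy":0,"dz":0,"wx":-1,"wy":0,"wz":0,"fingers":1},
    {"dx":-0.0002,"dy":0,"dz":0,"wx":-1,"wy":0,"wz":0,"fingers":1},
    {"dx":-0.0002,"dy":0,"dz":0,"wx":-1,"wy":0,"wz":0,"fingers":1},
    {"dx":-0.0002,"dy":0,"dz":0,"wx":-1,"wy":0,"wz":0,"fingers":1},
    {"dx":-0.0002,"dy":0,"dz":0,"wx":-1,"wy":0,"wz":0,"fingers":1}
  ]
}}

```text
clock: 9.55
eef_pos: [486.4, -77.6, 165.1]
tool_rot: [-0.747, 0.988, 0.337]
force: [2.5, 2.6, -3.5]
width: 10.8
```

```bash
cat > st.py <<'E'
from go import *
p,R,s=tool(); a=np.degrees(np.arctan2(R[:,2]@MR[:,0],R[:,2]@MR[:,1]))
print("t",round(s['clock'],2),"mast",w2m(p).round(1),"axis err",np.degrees(MR.T@np.cross(R[:,0],-MR[:,2])).round(1),"a",a.round(1),"F",(MR.T@s['force']).round(1),"T",(MR.T@s['torque']).round(2),"w",round(s['width'],1),"q",s['qpos'].round(2))
E
python3 st.py
```

```text
t 9.55 mast [ 2.000e-01 -2.169e+02  5.220e+01] axis err [-1.2 -1.6 -0. ] a 45.4 F [ 0.6  1.8 -4.7] T [ 0.15  0.26 -0.23] w 10.8 q [ 1.06  0.69 -1.07  2.44  2.23  0.35 -0.83]
```

{"api": "servo_tool", "payload": {
  "rows": [
    {"dx":0,"dy":0,"dz":0,"wx":-1,"wy":0,"wz":0,"fingers":1},
    {"dx":-0.0001,"dy":0,"dz":0,"wx":-1,"wy":0,"wz":0,"fingers":1},
    {"dx":-0.0002,"dy":0,"dz":0,"wx":-1,"wy":0,"wz":0,"fingers":1},
    {"dx":-0.0002,"dy":0,"dz":0,"wx":-1,"wy":0,"wz":0,"fingers":1},
    {"dx":-0.0002,"dy":0,"dz":0,"wx":-1,"wy":0,"wz":0,"fingers":1}
  ]
}}

```text
clock: 10.18
eef_pos: [486.3, -77.4, 165.6]
tool_rot: [-1.271, 0.988, 0.338]
force: [3.7, 4.7, -6.5]
width: 10.9
```

```bash
python3 st.py
```

```text
t 10.18 mast [   0.5 -216.6   52.7] axis err [-1.2 -1.6  0. ] a 15.4 F [ 0.3  3.4 -8.1] T [-0.09  0.25 -0.2 ] w 10.9 q [ 1.01  0.64 -0.97  2.44  2.42  0.29 -0.5 ]
```

{"api": "servo_tool", "payload": {
  "rows": [
    {"dx":-0.0001,"dy":0,"dz":0,"wx":-1,"wy":0,"wz":0,"fingers":1},
    {"dx":-0.0001,"dy":0,"dz":0,"wx":-1,"wy":0,"wz":0,"fingers":1},
    {"dx":-0.0002,"dy":0,"dz":0,"wx":-1,"wy":0,"wz":0,"fingers":1},
    {"dx":-0.0002,"dy":0,"dz":0,"wx":-1,"wy":0,"wz":0,"fingers":1},
    {"dx":-0.0002,"dy":0,"dz":0,"wx":-1,"wy":0,"wz":0,"fingers":1}
  ]
}}

```text
clock: 10.8
eef_pos: [485.7, -77.0, 166.2]
tool_rot: [-1.794, 0.988, 0.339]
force: [1.0, 5.3, -1.7]
width: 10.9
```

```bash
python3 st.py
```

```text
t 10.8 mast [   0.5 -216.1   53.4] axis err [-1.2 -1.6  0. ] a -14.6 F [ 1.1  4.7 -2.8] T [ 0.19  0.18 -0.23] w 10.9 q [ 0.96  0.61 -0.88  2.44  2.62  0.26 -0.17]
```

{"api": "servo_tool", "payload": {
  "rows": [
    {"dx":-0.0001,"dy":0,"dz":0,"wx":-1,"wy":0,"wz":0,"fingers":1},
    {"dx":-0.0002,"dy":0,"dz":0,"wx":-1,"wy":0,"wz":0,"fingers":1},
    {"dx":-0.0002,"dy":0,"dz":0,"wx":-1,"wy":0,"wz":0,"fingers":1},
    {"dx":-0.0002,"dy":0,"dz":0,"wx":-1,"wy":0,"wz":0,"fingers":1},
    {"dx":-0.0002,"dy":0,"dz":0,"wx":-0.5,"wy":0,"wz":0,"fingers":1}
  ]
}}

```text
clock: 11.42
eef_pos: [485.2, -76.8, 166.7]
tool_rot: [-2.264, 0.988, 0.34]
force: [1.2, 6.9, -4.0]
width: 11.0
```

```bash
python3 st.py; python3 - <<'E'
from cell import ctrl
import cv2
im=ctrl.get_image("wrist"); cv2.imwrite("pics/w4.png",im[:,:,::-1])
E
```

```text
t 11.43 mast [   0.4 -215.7   54.1] axis err [-1.3 -1.7 -0. ] a -41.6 F [ 0.3  6.2 -5.1] T [ 0.14  0.05 -0.2 ] w 11.0 q [ 0.93  0.59 -0.83  2.45  2.77  0.24  0.14]
```

View pics/w4.png

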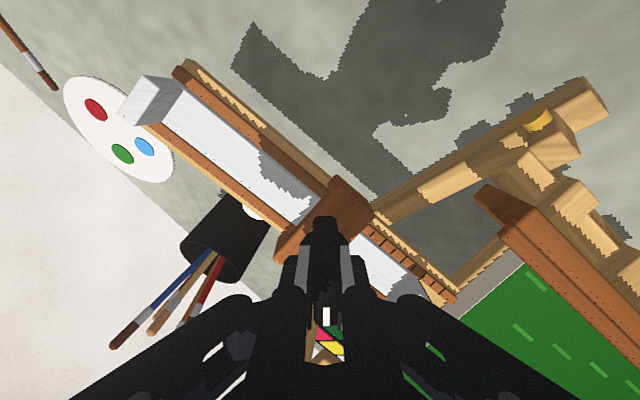

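```bash
cat >> go.py <<'E'
def goalp(P,a,q0,mg=.02,wr=1.):
    P=m2w(P);G=goalR(np.radians(a))
    f=lambda q:np.concatenate([(FK(q)[0]-P)/5,wr*Ro.from_matrix(FK(q)[1].T@G).as_rotvec()])
    o=least_squares(f,np.clip(q0,LO+mg+.001,HI-mg-.001),bounds=(LO+mg,HI-mg)); 
    return FK(o.x)+(o.x,np.degrees(o.fun[3:]))
E
python3 - <<'E'
from go import *
q0=tool()[2]['qpos']
for a in (-90,-60,90,0):
    for P in ([0,-215,100],[0,-380,70],[0,-380,18],[0,-310,18]):
        g=goalp(P,a,q0); print(a,P,g[2].round(2),g[3].round(1),(g[0]-m2w(P)).round(1))
a=-90
w=[goalp(P,a,q0)[:2] for P in ([0,-215.7,100],[0,-385,70],[0,-385,18],[0,-310,18])]
w[0]=(m2w([0,-215.7,100]),tool()[1])
for k in range(1,5):
    q,mx,n,zs,wo=sim(q0,w[:k]); print(q.round(2),round(mx,2),n,round(wo,1))
E
```

```text
-90 [0, -215, 100] [ 1.23  0.61 -1.23  2.45  1.84  0.28  1.9 ] [0.  2.3 1.9] [ 0. -0.  0.]
-90 [0, -380, 70] [ 1.37  0.81 -1.14  2.17  1.28  0.28  2.8 ] [-0. -0. -0.] [-0.  0.  0.]
-90 [0, -380, 18] [ 1.25  0.87 -1.03  2.16  1.66  0.25  2.43] [-0. -0. -0.] [-0.  0.  0.]
-90 [0, -310, 18] [ 1.11  0.78 -0.92  2.31  2.39  0.25  1.58] [-0. -0. -0.] [-0.  0.  0.]
-60 [0, -215, 100] [ 1.23  0.61 -1.23  2.45  1.84  0.28  1.37] [-0.   2.9  0.4] [ 0. -0.  0.]
-60 [0, -380, 70] [ 1.37  0.81 -1.14  2.17  1.28  0.28  2.27] [0. 0. 0.] [ 0. -0.  0.]
-60 [0, -380, 18] [ 1.25  0.87 -1.03  2.16  1.66  0.25  1.91] [-0. -0. -0.] [-0.  0. -0.]
-60 [0, -310, 18] [ 1.01  0.72 -0.74  2.09  0.07  0.25 -2.92] [ 0.2 11.9  4.5] [ 0. -0.  0.]
90 [0, -215, 100] [ 1.23  0.61 -1.23  2.45  1.89  0.29 -1.29] [-0.  -1.7 -1.3] [ 0. -0.  0.]
90 [0, -380, 70] [ 1.07  0.61 -0.59  2.29  3.83  0.25 -2.92] [0.6 4.9 6.2] [-0.  0. -0.]
90 [0, -380, 18] [ 0.87  0.67 -0.39  2.19  4.22  0.25  2.92] [-0.5  1.2  2.6] [-0.  0. -0.]
90 [0, -310, 18] [ 0.86  0.65 -0.5   2.31  3.72  0.25 -2.92] [0.1 0.6 0.6] [-0.  0. -0.]
0 [0, -215, 100] [ 1.22  0.61 -1.23  2.45  1.86  0.29  0.3 ] [-0.   1.6 -2. ] [ 0. -0.  0.]
0 [0, -380, 70] [ 0.99  0.58 -0.47  2.25  4.22  0.25 -1.77] [ 0.  -4.5  3.1] [-0.  0. -0.]
0 [0, -380, 18] [ 1.25  0.87 -1.03  2.15  1.64  0.25  0.88] [ 0.  0. -0.] [ 0. -0.  0.]
0 [0, -310, 18] [ 1.11  0.78 -0.93  2.3   2.35  0.25  0.04] [ 0.  0. -0.] [ 0. -0.  0.]
[ 1.18  0.57 -1.14  2.46  2.07  0.23  0.82] 0.37 2 0.1
[ 1.41  0.86 -1.2   2.16  1.31  0.34  2.79] 0.37 11 0.1
[ 1.27  0.9  -1.06  2.15  1.61  0.28  2.5 ] 0.37 13 0.1
[ 1.26  0.96 -1.24  2.3   1.92  0.5   2.09] 0.37 15 0.1
```

{"api": "servo_tool", "payload": {
  "rows": [
    {"dx":0,"dy":0,"dz":0,"wx":0,"wy":0,"wz":0,"fingers":0.3},
    {"dx":0,"dy":0,"dz":0,"wx":0,"wy":0,"wz":0,"fingers":0.3},
    {"dx":-0.02,"dy":0,"dz":0,"wx":0,"wy":0,"wz":0,"fingers":0.3},
    {"dx":-0.04,"dy":0,"dz":0,"wx":0,"wy":0,"wz":0,"fingers":0.3}
  ]
}}

```text
clock: 11.98
eef_pos: [470.5, -85.6, 191.1]
tool_rot: [-2.268, 0.989, 0.327]
force: [0.7, -1.0, -0.1]
width: 59.6
```

```bash
python3 st.py; python3 - <<'E'
from go import *
q0=tool()[2]['qpos']
w=[goalp(P,-90,q0)[:2] for P in ([0,-385,70],[0,-385,18],[0,-310,18])]
for k in range(1,4):
    q,mx,n,zs,wo=sim(q0,w[:k]); print(q.round(2),round(mx,2),n,round(wo,1))
rows(w[:2],12)
from cell import ctrl
import cv2
im=ctrl.get_image("wrist"); cv2.imwrite("pics/w5.png",im[:,:,::-1])
print(ctrl.mark_of("tab","wrist")[:2],ctrl.mark_of("wing","wrist")[:2])
from h import ray
ci=ctrl.camera_info("wrist")
print([ray(ci,r['point'],32).round(1) for r in ctrl.mark_of("tab","wrist")[:2]],[ray(ci,r['point'],68).round(1) for r in ctrl.mark_of("wing","wrist")[:2]])
E
```

```text
t 11.97 mast [   0.7 -219.8   83.6] axis err [-0.9 -1.7  0. ] a -41.3 F [ 0.2 -1.2 -0.3] T [-0.05  0.62  0.01] w 59.6 q [ 1.12  0.59 -1.06  2.45  2.21  0.23  0.69]
[ 1.4   0.85 -1.2   2.16  1.3   0.34  2.8 ] 0.25 9 0.0
[ 1.33  1.   -1.21  2.07  1.26  0.46  2.88] 0.25 11 5.3
[ 1.18  0.89 -1.18  2.28  1.83  0.51  1.85] 0.45 14 5.3
t 11.97 mast [   0.7 -219.8   83.6] q [ 1.12  0.59 -1.06  2.45  2.21  0.23  0.69] rows 11 F [ 0.2 -1.2 -0.3] w 59.6
{"dx": 0.0016, "dy": 0.0162, "dz": -0.0184, "wx": -0.90, "wy": 0.04, "wz": 0.00, "fingers": 0}
{"dx": 0.0017, "dy": 0.0179, "dz": -0.0168, "wx": -0.90, "wy": 0.04, "wz": 0.00, "fingers": 0}
{"dx": 0.0018, "dy": 0.0194, "dz": -0.0150, "wx": -0.90, "wy": 0.04, "wz": 0.00, "fingers": 0}
{"dx": 0.0018, "dy": 0.0207, "dz": -0.0131, "wx": -0.90, "wy": 0.04, "wz": 0.00, "fingers": 0}
{"dx": 0.0019, "dy": 0.0218, "dz": -0.0111, "wx": -0.90, "wy": 0.04, "wz": 0.00, "fingers": 0}
{"dx": 0.0019, "dy": 0.0228, "dz": -0.0090, "wx": -0.90, "wy": 0.04, "wz": 0.00, "fingers": 0}
{"dx": 0.0020, "dy": 0.0235, "dz": -0.0068, "wx": -0.90, "wy": 0.04, "wz": 0.00, "fingers": 0}
{"dx": 0.0020, "dy": 0.0241, "dz": -0.0045, "wx": -0.90, "wy": 0.04, "wz": 0.00, "fingers": 0}
{"dx": 0.0020, "dy": 0.0244, "dz": -0.0022, "wx": -0.90, "wy": 0.04, "wz": 0.00, "fingers": 0}
{"dx": 0.0347, "dy": 0.0000, "dz": -0.0000, "wx": -0.05, "wy": -0.24, "wz": -0.42, "fingers": 0}
{"dx": 0.0346, "dy": 0.0015, "dz": -0.0009, "wx": -0.05, "wy": -0.24, "wz": -0.42, "fingers": 0}
[{'point': [176.3, 104.1], 'conf': 0.7}, {'point': [426.9, 8.0], 'conf': 0.49}] [{'point': [327.5, 250.5], 'conf': 0.89}]
[array([ 1.000e-01, -3.365e+02,  3.200e+01]), array([-133.2, -261.1,   32. ])] [array([   1.4, -218.1,   68. ])]
```

View pics/w5.png

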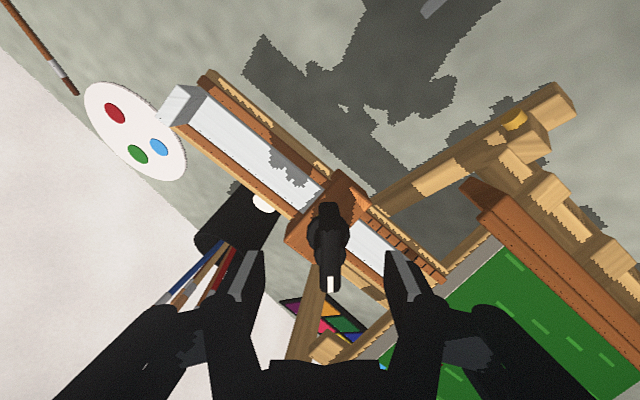

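```bash
python3 - <<'E'
from go import *
q0=tool()[2]['qpos']
for a in (0,-41,-65):
  w=[goalp(P,a,q0)[:2] for P in ([0,-385,75],[0,-385,16],[0,-300,16],[0,-385,75],[0,-216,110])]+[goalz(52,-41.5)]
  for k in range(1,7):
    q,mx,n,zs,wo=sim(q0,w[:k]); G=w[k-1][1]; print(a,q.round(2),round(mx,2),n,round(wo,1),"ang",np.degrees(Ro.from_matrix(FK(q)[1].T@G).magnitude()).round(1))
w=[goalp(P,0,q0)[:2] for P in ([0,-385,75],[0,-385,16])]; rows(w,12)
E
```

```text
0 [ 1.39  0.82 -1.17  2.15  1.22  0.31  1.29] 0.15 8 0.0 ang 0.0
0 [ 1.24  0.87 -1.01  2.14  1.61  0.24  0.91] 0.23 10 0.0 ang 0.0
0 [ 1.23  0.95 -1.23  2.31  1.95  0.51  0.46] 0.23 13 0.0 ang 0.0
0 [ 1.41  0.84 -1.2   2.15  1.26  0.34  1.26] 0.34 16 0.0 ang 0.0
0 [ 1.25  0.58 -1.25  2.45  1.79  0.27  0.37] 0.34 21 0.0 ang 0.0
0 [ 1.08  0.71 -1.11  2.44  2.14  0.37  0.77] 0.34 29 0.0 ang 0.0
-41 [ 1.41  0.84 -1.19  2.16  1.26  0.33  1.98] 0.38 4 0.1 ang 0.0
-41 [ 1.25  0.88 -1.03  2.14  1.63  0.26  1.62] 0.38 6 0.1 ang 0.0
-41 [ 1.24  0.96 -1.24  2.32  1.95  0.52  1.18] 0.38 9 0.1 ang 0.0
-41 [ 1.41  0.84 -1.2   2.16  1.27  0.34  1.97] 0.38 12 0.1 ang 0.0
-41 [ 1.25  0.58 -1.24  2.45  1.77  0.26  1.1 ] 0.38 17 0.1 ang 0.0
-41 [ 1.13  0.79 -1.24  2.44  1.98  0.47  0.93] 0.38 19 0.1 ang 0.0
-65 [ 1.42  0.88 -1.24  2.09  1.    0.44  2.67] 0.52 5 0.5 ang 0.0
-65 [ 1.26  0.88 -1.03  2.14  1.62  0.26  2.04] 0.52 7 0.5 ang 0.0
-65 [ 1.24  0.97 -1.24  2.32  1.95  0.52  1.6 ] 0.52 10 0.5 ang 0.0
-65 [ 1.42  0.87 -1.23  2.09  0.99  0.43  2.68] 0.52 13 0.5 ang 0.0
-65 [ 1.24  0.57 -1.22  2.45  
[... 473 characters left out ...]
 0.03, "wz": -0.03, "fingers": 0}
{"dx": 0.0010, "dy": 0.0121, "dz": -0.0247, "wx": 0.86, "wy": 0.03, "wz": -0.03, "fingers": 0}
{"dx": 0.0011, "dy": 0.0098, "dz": -0.0257, "wx": 0.86, "wy": 0.03, "wz": -0.03, "fingers": 0}
{"dx": 0.0011, "dy": 0.0075, "dz": -0.0264, "wx": 0.86, "wy": 0.03, "wz": -0.03, "fingers": 0}
{"dx": 0.0012, "dy": 0.0050, "dz": -0.0270, "wx": 0.86, "wy": 0.03, "wz": -0.03, "fingers": 0}
{"dx": 0.0013, "dy": 0.0026, "dz": -0.0273, "wx": 0.86, "wy": 0.03, "wz": -0.03, "fingers": 0}
{"dx": 0.0393, "dy": 0.0000, "dz": 0.0000, "wx": -0.00, "wy": -0.00, "wz": 0.00, "fingers": 0}
{"dx": 0.0393, "dy": -0.0000, "dz": -0.0000, "wx": -0.00, "wy": -0.00, "wz": 0.00, "fingers": 0}
```

{"api": "servo_tool", "payload": {
  "rows": [
    {"dx":-0.012,"dy":0.018,"dz":-0.021,"wx":0.86,"wy":0,"wz":0,"fingers":0.3},
    {"dx":-0.012,"dy":0.016,"dz":-0.022,"wx":0.86,"wy":0,"wz":0,"fingers":0.3},
    {"dx":0.001,"dy":0.014,"dz":-0.024,"wx":0.86,"wy":0.03,"wz":-0.03,"fingers":0.3},
    {"dx":0.001,"dy":0.012,"dz":-0.025,"wx":0.86,"wy":0.03,"wz":-0.03,"fingers":1},
    {"dx":0.001,"dy":0.01,"dz":-0.026,"wx":0.86,"wy":0.03,"wz":-0.03,"fingers":1}
  ]
}}

```text
clock: 12.85
eef_pos: [495.6, -183.6, 201.1]
tool_rot: [-1.845, 0.978, 0.315]
force: [0.0, 0.7, 0.9]
width: 24.0
```

```bash
python3 - <<'E'
from go import *
q0=tool()[2]['qpos']
w=[goalp(P,0,q0)[:2] for P in ([0,-385,75],[0,-385,16])]; rows(w,12)
q,mx,n,zs,wo=sim(q0,w);print(q.round(2),mx)
E
```

```text
t 12.85 mast [   2.5 -320.8   94.6] q [ 1.37  0.71 -1.18  2.27  1.32  0.26  1.37] rows 5 F [0.7 0.7 0.6] w 24.0
{"dx": 0.0085, "dy": 0.0090, "dz": -0.0272, "wx": 0.91, "wy": 0.04, "wz": -0.05, "fingers": 0}
{"dx": 0.0086, "dy": 0.0064, "dz": -0.0279, "wx": 0.91, "wy": 0.04, "wz": -0.05, "fingers": 0}
{"dx": 0.0086, "dy": 0.0038, "dz": -0.0283, "wx": 0.91, "wy": 0.04, "wz": -0.05, "fingers": 0}
{"dx": 0.0393, "dy": -0.0000, "dz": -0.0000, "wx": 0.00, "wy": 0.00, "wz": -0.00, "fingers": 0}
{"dx": 0.0393, "dy": -0.0000, "dz": -0.0000, "wx": 0.00, "wy": 0.00, "wz": -0.00, "fingers": 0}
[ 1.24  0.87 -1.02  2.14  1.61  0.24  0.91] 0.2289991538997862
```

{"api": "servo_tool", "payload": {
  "rows": [
    {"dx":0.008,"dy":0.009,"dz":-0.027,"wx":0.91,"wy":0.04,"wz":-0.05,"fingers":1},
    {"dx":0.009,"dy":0.006,"dz":-0.028,"wx":0.91,"wy":0.04,"wz":-0.05,"fingers":1},
    {"dx":0.009,"dy":0.004,"dz":-0.028,"wx":0.91,"wy":0.04,"wz":-0.05,"fingers":1},
    {"dx":0.039,"dy":0,"dz":0,"wx":0,"wy":0,"wz":0,"fingers":1},
    {"dx":0.039,"dy":0,"dz":0,"wx":0,"wy":0,"wz":0,"fingers":1}
  ]
}}

```text
clock: 13.48
eef_pos: [555.9, -231.7, 134.8]
tool_rot: [-1.578, 0.961, 0.295]
force: [0.5, 0.5, -0.1]
width: -0.3
```

```bash
python3 st.py;  python3 - <<'E'
from cell import ctrl
import cv2
im=ctrl.get_image("wrist"); cv2.imwrite("pics/w6.png",im[:,:,::-1])
im=ctrl.get_image("top"); cv2.imwrite("pics/top6.png",cv2.resize(im[:,:,::-1][170:330,215:455],None,fx=3,fy=3))
E
```

```text
t 13.47 mast [  -0.  -384.6   15.4] axis err [ 0.1 -0.1  0. ] a -0.2 F [ 0.5  0.3 -0.5] T [-0.04  0.6   0.05] w -0.3 q [ 1.25  0.88 -1.02  2.14  1.6   0.25  0.93]
```

View pics/w6.png

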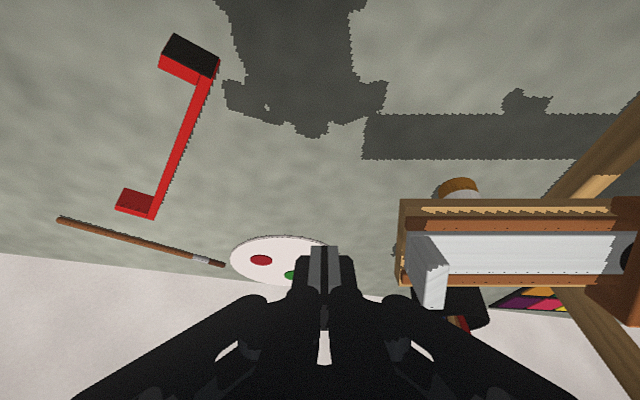

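View pics/top6.png

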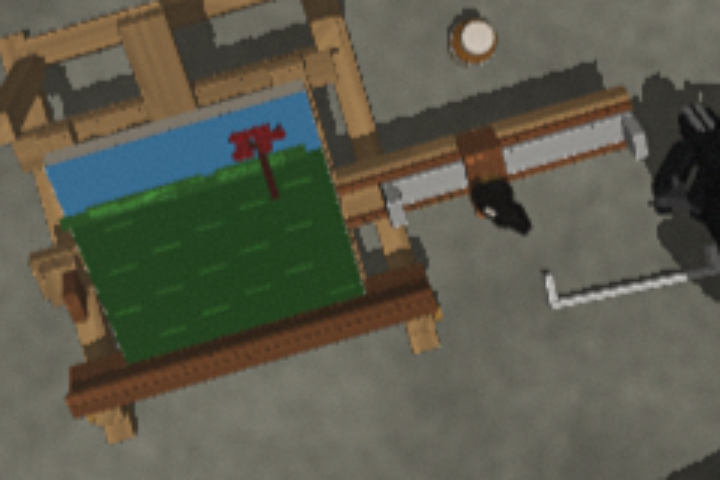

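{"api": "servo_tool", "payload": {
  "rows": [
    {"dx":0,"dy":0,"dz":0.026,"wx":0,"wy":0,"wz":0,"fingers":1},
    {"dx":0,"dy":0,"dz":0.012,"wx":0,"wy":0,"wz":0,"fingers":1},
    {"dx":0,"dy":0,"dz":0.012,"wx":0,"wy":0,"wz":0,"fingers":1},
    {"dx":0,"dy":0,"dz":0.01,"wx":0,"wy":0,"wz":0,"fingers":1}
  ]
}}

```text
clock: 14.08
eef_pos: [541.6, -188.6, 136.3]
tool_rot: [-1.578, 0.961, 0.295]
force: [0.5, -1.4, 0.6]
width: -0.3
```

```bash
python3 st.py;  python3 - <<'E'
from cell import ctrl
import cv2
im=ctrl.get_image("top"); cv2.imwrite("pics/top7.png",cv2.resize(im[:,:,::-1][170:330,215:455],None,fx=3,fy=3))
E
```

```text
t 14.07 mast [ 1.000e-01 -3.392e+02  1.710e+01] axis err [ 0.1 -0.1 -0. ] a -0.2 F [ 0.4 -1.5  0.5] T [-0.35  0.68  0.04] w -0.3 q [ 1.25  0.91 -1.13  2.23  1.85  0.37  0.63]
```

View pics/top7.png

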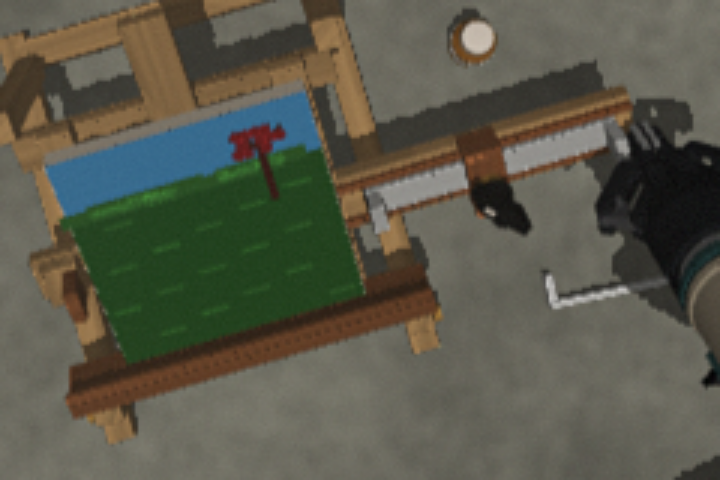

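{"api": "servo_tool", "payload": {
  "rows": [
    {"dx":0,"dy":0,"dz":0.008,"wx":0,"wy":0,"wz":0,"fingers":1},
    {"dx":0,"dy":0,"dz":0.007,"wx":0,"wy":0,"wz":0,"fingers":1},
    {"dx":0,"dy":0,"dz":0.005,"wx":0,"wy":0,"wz":0,"fingers":1}
  ]
}}

```text
clock: 14.5
eef_pos: [537.5, -173.8, 136.3]
tool_rot: [-1.576, 0.96, 0.297]
force: [-0.7, -2.2, 1.5]
width: -0.1
```

```bash
python3 st.py
```

```text
t 14.5 mast [   0.4 -323.8   16.9] axis err [ 0.1 -0.   0. ] a -0.2 F [-0.2 -1.9  2. ] T [-0.45  0.69 -0.04] w -0.1 q [ 1.24  0.92 -1.16  2.26  1.9   0.41  0.56]
```

{"api": "servo_tool", "payload": {
  "rows": [
    {"dx":0,"dy":0,"dz":0.004,"wx":0,"wy":0,"wz":0,"fingers":1},
    {"dx":0,"dy":0,"dz":0.004,"wx":0,"wy":0,"wz":0,"fingers":1}
  ]
}}

```text
clock: 14.75
eef_pos: [535.8, -168.6, 136.2]
tool_rot: [-1.577, 0.96, 0.295]
force: [-0.4, -6.7, 2.5]
width: -0.4
```

```bash
python3 st.py;  python3 - <<'E'
from cell import ctrl
import cv2
im=ctrl.get_image("top"); cv2.imwrite("pics/top8.png",cv2.resize(im[:,:,::-1][170:330,215:455],None,fx=3,fy=3))
E
```

```text
t 14.75 mast [   0.4 -318.4   16.9] axis err [ 0.1 -0.   0. ] a -0.1 F [-0.5 -6.3  3.4] T [-1.2   0.62  0.03] w -0.4 q [ 1.24  0.92 -1.17  2.27  1.92  0.43  0.53]
```

View pics/top8.png

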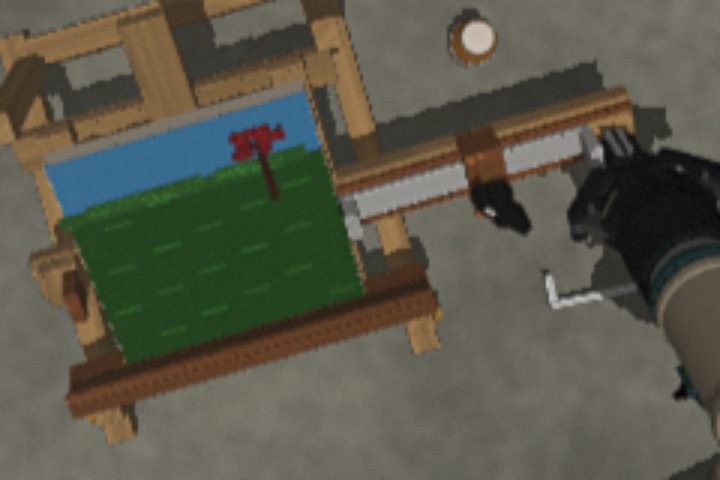

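{"api": "servo_tool", "payload": {
  "rows": [
    {"dx":0,"dy":0,"dz":0.002,"wx":0,"wy":0,"wz":0,"fingers":1},
    {"dx":0,"dy":0,"dz":0.002,"wx":0,"wy":0,"wz":0,"fingers":1}
  ]
}}

```text
clock: 15.05
eef_pos: [535.5, -167.5, 136.2]
tool_rot: [-1.58, 0.96, 0.29]
force: [0.2, -8.1, 3.2]
width: -0.2
```

```bash
python3 st.py
```

```text
t 15.05 mast [ 3.000e-01 -3.172e+02  1.690e+01] axis err [ 0.3 -0.   0. ] a -0.1 F [ 0.1 -7.8  3.9] T [-1.24  0.73  0.03] w -0.2 q [ 1.24  0.92 -1.17  2.28  1.93  0.44  0.51]
```

{"api": "servo_tool", "payload": {
  "rows": [
    {"dx":0,"dy":0,"dz":0.002,"wx":0,"wy":0,"wz":0,"fingers":1},
    {"dx":0,"dy":0,"dz":0.002,"wx":0,"wy":0,"wz":0,"fingers":1}
  ]
}}

```text
clock: 15.3
eef_pos: [534.6, -164.7, 136.2]
tool_rot: [-1.58, 0.96, 0.29]
force: [-0.7, -7.5, 2.4]
width: -0.1
```

```bash
python3 st.py
```

```text
t 15.3 mast [ 3.000e-01 -3.143e+02  1.690e+01] axis err [ 0.3 -0.  -0. ] a -0.1 F [-1.  -7.   3.6] T [-1.29  0.69  0.07] w -0.1 q [ 1.23  0.92 -1.18  2.28  1.94  0.44  0.5 ]
```

{"api": "servo_tool", "payload": {
  "rows": [
    {"dx":0,"dy":0,"dz":0.002,"wx":0,"wy":0,"wz":0,"fingers":1},
    {"dx":0,"dy":0,"dz":0.002,"wx":0,"wy":0,"wz":0,"fingers":1}
  ]
}}

```text
clock: 15.55
eef_pos: [533.7, -162.0, 136.3]
tool_rot: [-1.581, 0.96, 0.289]
force: [-0.1, -8.2, 3.1]
width: -0.1
```

```bash
python3 st.py;  python3 - <<'E'
from cell import ctrl
import cv2
im=ctrl.get_image("top"); cv2.imwrite("pics/top9.png",cv2.resize(im[:,:,::-1][170:330,215:455],None,fx=3,fy=3))
E
```

```text
t 15.55 mast [ 3.000e-01 -3.114e+02  1.690e+01] axis err [ 0.3 -0.   0. ] a -0.1 F [-0.3 -7.9  3.9] T [-1.37  0.75  0.04] w -0.1 q [ 1.23  0.92 -1.18  2.29  1.95  0.45  0.48]
```

View pics/top9.png

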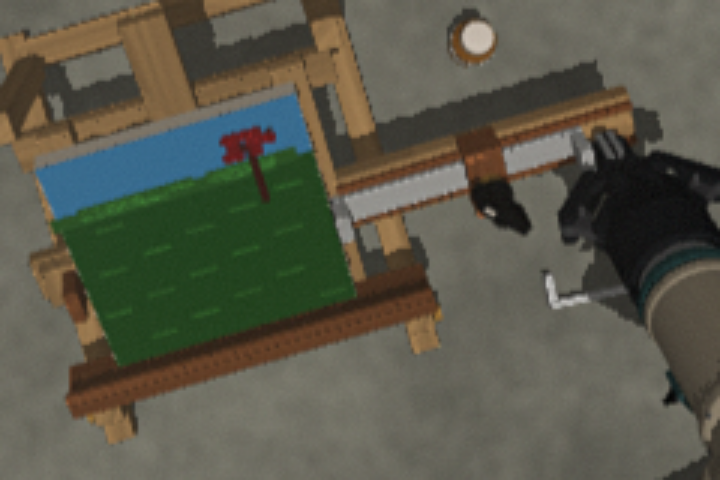

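{"api": "servo_tool", "payload": {
  "rows": [
    {"dx":0,"dy":0,"dz":0.002,"wx":0,"wy":0,"wz":0,"fingers":1}
  ]
}}

```text
clock: 15.72
eef_pos: [533.4, -160.8, 136.3]
tool_rot: [-1.581, 0.961, 0.288]
force: [-1.8, -7.5, 3.0]
width: -0.0
```

```bash
python3 st.py
```

```text
t 15.72 mast [ 3.000e-01 -3.102e+02  1.690e+01] axis err [ 0.4 -0.   0. ] a -0.1 F [-1.5 -6.6  4.7] T [-1.44  0.72  0.01] w -0.0 q [ 1.23  0.92 -1.18  2.29  1.96  0.45  0.47]
```

{"api": "servo_tool", "payload": {
  "rows": [
    {"dx":0,"dy":0,"dz":0.002,"wx":0,"wy":0,"wz":0,"fingers":1}
  ]
}}

```text
clock: 15.85
eef_pos: [532.9, -159.3, 136.3]
tool_rot: [-1.581, 0.961, 0.289]
force: [-1.0, -7.8, 3.0]
width: -0.2
```

```bash
python3 st.py
```

```text
t 15.85 mast [ 3.000e-01 -3.086e+02  1.690e+01] axis err [ 0.4 -0.  -0. ] a -0.1 F [-0.9 -7.2  4.3] T [-1.47  0.75  0.03] w -0.2 q [ 1.23  0.92 -1.18  2.29  1.96  0.46  0.47]
```

{"api": "servo_tool", "payload": {
  "rows": [
    {"dx":0,"dy":0,"dz":0.002,"wx":0,"wy":0,"wz":0,"fingers":1}
  ]
}}

```text
clock: 15.98
eef_pos: [532.6, -158.3, 136.3]
tool_rot: [-1.583, 0.961, 0.287]
force: [-1.0, -9.7, 4.8]
width: 0.1
```

```bash
python3 st.py
```

```text
t 15.97 mast [ 3.000e-01 -3.076e+02  1.690e+01] axis err [ 0.4 -0.   0. ] a -0.1 F [-0.3 -9.   6.1] T [-1.79  0.74  0.09] w 0.1 q [ 1.23  0.92 -1.19  2.3   1.96  0.46  0.46]
```

{"api": "servo_tool", "payload": {
  "rows": [
    {"dx":0,"dy":0,"dz":0.0015,"wx":0,"wy":0,"wz":0,"fingers":1}
  ]
}}

```text
clock: 16.1
eef_pos: [532.6, -158.3, 136.3]
tool_rot: [-1.585, 0.961, 0.283]
force: [-1.0, -11.4, 4.7]
width: -0.1
```

```bash
python3 st.py;  python3 - <<'E'
from cell import ctrl
import cv2
im=ctrl.get_image("top"); cv2.imwrite("pics/top10.png",cv2.resize(im[:,:,::-1][210:310,215:345],None,fx=6,fy=6,interpolation=cv2.INTER_CUBIC))
E
```

```text
t 16.1 mast [ 3.000e-01 -3.076e+02  1.700e+01] axis err [ 0.5 -0.1 -0. ] a -0.0 F [ -0.9 -10.6   6.3] T [-2.08  0.72  0.02] w -0.1 q [ 1.22  0.92 -1.19  2.3   1.97  0.46  0.45]
```

View pics/top10.png

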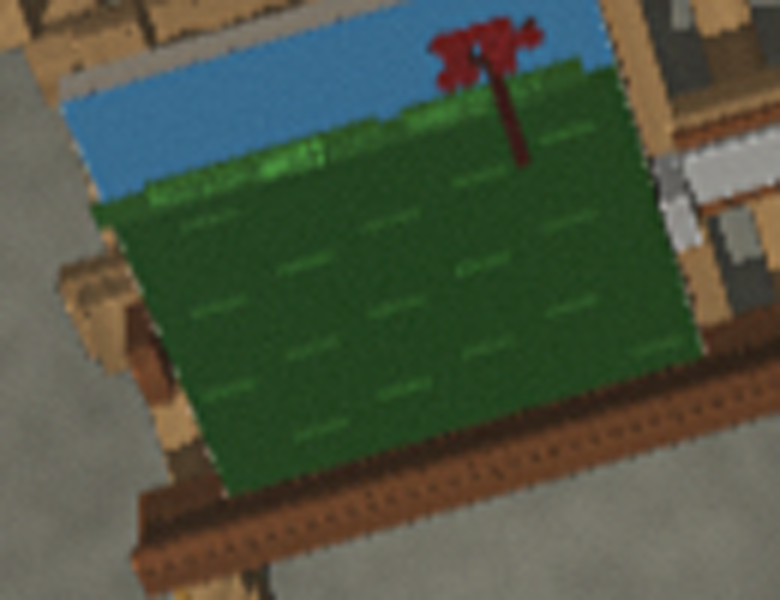

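{"api": "servo_tool", "payload": {
  "rows": [
    {"dx":0,"dy":0,"dz":0.002,"wx":0,"wy":0,"wz":0,"fingers":1},
    {"dx":0,"dy":0,"dz":0,"wx":0,"wy":0,"wz":0,"fingers":1},
    {"dx":0,"dy":0,"dz":0,"wx":0,"wy":0,"wz":0,"fingers":1}
  ]
}}

```text
clock: 16.52
eef_pos: [532.5, -158.4, 136.3]
tool_rot: [-1.588, 0.961, 0.278]
force: [-0.9, -12.5, 4.9]
width: -0.2
```

```bash
python3 st.py
```

```text
t 16.52 mast [ 3.000e-01 -3.076e+02  1.700e+01] axis err [ 0.7 -0.1 -0. ] a 0.0 F [ -0.9 -11.7   6.6] T [-2.34  0.74 -0.01] w -0.2 q [ 1.22  0.92 -1.19  2.3   1.97  0.47  0.45]
```

```bash
python3 - <<'E'
from go import *
q0=tool()[2]['qpos']
p,R,s=tool(); m=w2m(p)
w=[(m2w([0,-335,17]),R),goalp([0,-340,105],-10,q0)[:2],goalp([0,-216.5,112],-41.5,q0)[:2],goalz(54,-41.5),goalz(50,40),goalz(50,75.5),goalz(49,100)]
for k in range(1,8):
    q,mx,n,zs,wo=sim(q0,w[:k]); print(q.round(2),round(mx,2),n,round(wo,1))
rows(w[:3],20)
E
```

```text
[ 1.23  0.9  -1.13  2.25  1.92  0.39  0.54] 0.09 1 0.0
[ 1.43  0.74 -1.24  2.25  1.28  0.29  1.32] 0.33 4 0.0
[ 1.25  0.57 -1.25  2.45  1.75  0.27  1.12] 0.33 10 0.0
[ 1.14  0.78 -1.24  2.44  1.97  0.47  0.93] 0.33 12 0.0
[ 1.13  0.8  -1.25  2.44  1.99  0.49 -0.51] 0.33 27 0.0
[ 1.13  0.8  -1.25  2.44  2.    0.49 -1.13] 0.33 34 0.0
[ 1.14  0.81 -1.25  2.44  2.01  0.5  -1.56] 0.33 39 0.0
t 16.52 mast [ 3.000e-01 -3.076e+02  1.700e+01] q [ 1.22  0.92 -1.19  2.3   1.97  0.47  0.45] rows 10 F [ -0.9 -11.7   6.6] w -0.2
{"dx": 0.0004, "dy": 0.0003, "dz": -0.0365, "wx": 0.00, "wy": 0.00, "wz": 0.00, "fingers": 0}
{"dx": -0.0391, "dy": 0.0000, "dz": -0.0027, "wx": -0.56, "wy": -0.04, "wz": -0.01, "fingers": 0}
{"dx": -0.0391, "dy": 0.0002, "dz": -0.0025, "wx": -0.56, "wy": -0.04, "wz": -0.01, "fingers": 0}
{"dx": -0.0391, "dy": 0.0003, "dz": -0.0024, "wx": -0.56, "wy": -0.04, "wz": -0.01, "fingers": 0}
{"dx": -0.0016, "dy": -0.0048, "dz": 0.0270, "wx": -0.87, "wy": -0.06, "wz": 0.05, "fingers": 0}
{"dx": -0.0014, "dy": -0.0072, "dz": 0.0265, "wx": -0.87, "wy": -0.06, "wz": 0.05, "fingers": 0}
{"dx": -0.0013, "dy": -0.0096, "dz": 0.0257, "wx": -0.87, "wy": -0.06, "wz": 0.05, "fingers": 0}
{"dx": -0.0012, "dy": -0.0119, "dz": 0.0247, "wx": -0.87, "wy": -0.06, "wz": 0.05, "fingers": 0}
{"dx": -0.0012, "dy": -0.0141, "dz": 0.0236, "wx": -0.87, "wy": -0.06, "wz": 0.05, "fingers": 0}
{"dx": -0.0011, "dy": -0.0162, "dz": 0.0222, "wx": -0.87, "wy": -0.06, "wz": 0.05, "fingers": 0}
```

{"api": "servo_tool", "payload": {
  "rows": [
    {"dx":0,"dy":0,"dz":-0.043,"wx":0,"wy":0,"wz":0,"fingers":1},
    {"dx":-0.039,"dy":0,"dz":-0.003,"wx":-0.56,"wy":-0.04,"wz":0,"fingers":1},
    {"dx":-0.039,"dy":0,"dz":-0.003,"wx":-0.56,"wy":-0.04,"wz":0,"fingers":1},
    {"dx":-0.039,"dy":0,"dz":-0.002,"wx":-0.56,"wy":-0.04,"wz":0,"fingers":1}
  ]
}}

```text
clock: 17.02
eef_pos: [500.8, -201.0, 197.8]
tool_rot: [-1.711, 0.962, 0.317]
force: [0.2, 0.4, -0.3]
width: -0.0
```

```bash
python3 - <<'E'
from go import *
q0=tool()[2]['qpos']
w=[goalp([0,-216.5,112],-41.5,q0)[:2],goalz(54,-41.5)]
for k in range(1,3):
    q,mx,n,zs,wo=sim(q0,w[:k]); print(q.round(2),round(mx,2),n,round(wo,1))
rows(w[:1],20)
from cell import ctrl
import cv2
im=ctrl.get_image("top"); cv2.imwrite("pics/top11.png",cv2.resize(im[:,:,::-1][210:310,215:345],None,fx=6,fy=6,interpolation=cv2.INTER_CUBIC))
E
```

```text
[ 1.25  0.56 -1.24  2.45  1.76  0.25  1.11] 0.09 6 0.0
[ 1.13  0.78 -1.24  2.44  1.98  0.46  0.93] 0.13 8 0.0
t 17.02 mast [   0.4 -339.    92. ] q [ 1.39  0.74 -1.18  2.24  1.28  0.26  1.32] rows 6 F [ 0.1  0.3 -0.4] w -0.0
{"dx": -0.0042, "dy": -0.0041, "dz": 0.0270, "wx": -0.91, "wy": -0.04, "wz": 0.06, "fingers": 0}
{"dx": -0.0041, "dy": -0.0066, "dz": 0.0265, "wx": -0.91, "wy": -0.04, "wz": 0.06, "fingers": 0}
{"dx": -0.0040, "dy": -0.0091, "dz": 0.0257, "wx": -0.91, "wy": -0.04, "wz": 0.06, "fingers": 0}
{"dx": -0.0040, "dy": -0.0114, "dz": 0.0248, "wx": -0.91, "wy": -0.04, "wz": 0.06, "fingers": 0}
{"dx": -0.0040, "dy": -0.0137, "dz": 0.0236, "wx": -0.91, "wy": -0.04, "wz": 0.06, "fingers": 0}
{"dx": -0.0040, "dy": -0.0159, "dz": 0.0222, "wx": -0.91, "wy": -0.04, "wz": 0.06, "fingers": 0}
```

View pics/top11.png

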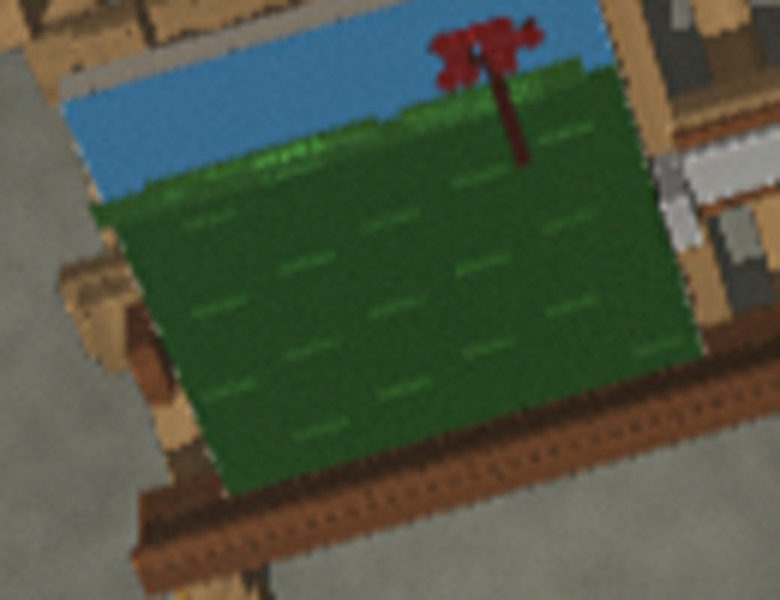

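The picture shows nothing sprang back: the stop upright at crop (675,205) touches the canvas's right edge, and the left edge is at the fixed stop (165,365). Back to the knob.

{"api": "servo_tool", "payload": {
  "rows": [
    {"dx":-0.008,"dy":-0.004,"dz":0.027,"wx":-0.91,"wy":-0.04,"wz":0.06,"fingers":1},
    {"dx":-0.008,"dy":-0.007,"dz":0.026,"wx":-0.91,"wy":-0.04,"wz":0.06,"fingers":0.8},
    {"dx":-0.004,"dy":-0.009,"dz":0.026,"wx":-0.91,"wy":-0.04,"wz":0.06,"fingers":0.5},
    {"dx":-0.002,"dy":-0.011,"dz":0.025,"wx":-0.91,"wy":-0.04,"wz":0.06,"fingers":0.3},
    {"dx":-0.001,"dy":-0.014,"dz":0.024,"wx":-0.91,"wy":-0.04,"wz":0.06,"fingers":0.2}
  ]
}}

```text
clock: 17.7
eef_pos: [460.1, -105.6, 212.0]
tool_rot: [-2.174, 0.999, 0.333]
force: [-0.1, 0.7, 0.0]
width: 68.3
```

```bash
python3 - <<'E'
from go import *
q0=tool()[2]['qpos']
w=[goalp([0,-216.5,112],-41.5,q0)[:2],goalz(54,-41.5)]
rows(w,20)
E
```

```text
t 17.7 mast [-2.000e-01 -2.359e+02  1.097e+02] q [ 1.29  0.6  -1.23  2.41  1.64  0.25  1.2 ] rows 3 F [ 0.1  0.7 -0. ] w 68.3
{"dx": -0.0025, "dy": -0.0154, "dz": 0.0208, "wx": -0.89, "wy": -0.03, "wz": 0.05, "fingers": 0}
{"dx": 0.0386, "dy": -0.0013, "dz": -0.0012, "wx": -0.00, "wy": -0.03, "wz": -0.07, "fingers": 0}
{"dx": 0.0386, "dy": -0.0010, "dz": -0.0013, "wx": -0.00, "wy": -0.03, "wz": -0.07, "fingers": 0}
```

{"api": "servo_tool", "payload": {
  "rows": [
    {"dx":-0.002,"dy":-0.015,"dz":0.021,"wx":-0.89,"wy":-0.03,"wz":0.05,"fingers":0.1},
    {"dx":0.025,"dy":-0.001,"dz":-0.001,"wx":0,"wy":-0.03,"wz":-0.05,"fingers":0.1}
  ]
}}

```text
clock: 17.95
eef_pos: [463.5, -83.8, 198.7]
tool_rot: [-2.263, 1.003, 0.34]
force: [-0.6, -0.2, 0.3]
width: 77.1
```

```bash
python3 st.py; python3 - <<'E'
from go import *
from h import ray
rows([goalz(54,-41.5)],20)
from cell import ctrl
import cv2
ci=ctrl.camera_info("wrist")
im=ctrl.get_image("wrist"); cv2.imwrite("pics/w12.png",im[:,:,::-1])
print([(r['conf'],ray(ci,r['point'],68).round(1),r['point']) for r in ctrl.mark_of("wing","wrist")[:2]])
E
```

```text
t 17.95 mast [ 1.00e-01 -2.16e+02  9.33e+01] axis err [-1.2 -2.5 -0. ] a -41.5 F [-0.3 -0.   0.6] T [-0.07  0.59  0.01] w 77.1 q [ 1.21  0.63 -1.22  2.44  1.84  0.31  1.05]
t 17.95 mast [ 1.00e-01 -2.16e+02  9.33e+01] q [ 1.21  0.63 -1.22  2.44  1.84  0.31  1.05] rows 1 F [-0.3 -0.   0.6] w 77.1
{"dx": 0.0524, "dy": -0.0013, "dz": -0.0019, "wx": 0.01, "wy": -0.05, "wz": -0.09, "fingers": 0}
[(0.83, array([   0.8, -217.7,   68. ]), [320.5, 239.1])]
```

View pics/w12.png

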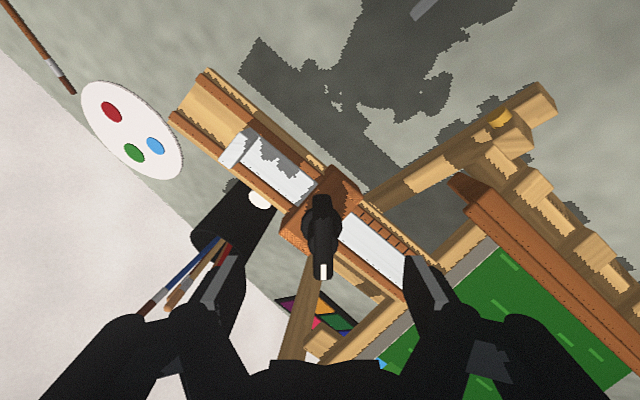

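{"api": "servo_tool", "payload": {
  "rows": [
    {"dx":0.026,"dy":-0.001,"dz":-0.001,"wx":0,"wy":-0.02,"wz":-0.04,"fingers":0.3},
    {"dx":0.026,"dy":-0.001,"dz":-0.001,"wx":0,"wy":-0.02,"wz":-0.04,"fingers":0.5},
    {"dx":0,"dy":0,"dz":0,"wx":0,"wy":0,"wz":0,"fingers":1},
    {"dx":0,"dy":0,"dz":0,"wx":0,"wy":0,"wz":0,"fingers":1},
    {"dx":0,"dy":0,"dz":0,"wx":0,"wy":0,"wz":0,"fingers":1}
  ]
}}

```text
clock: 18.68
eef_pos: [484.4, -77.5, 166.6]
tool_rot: [-2.245, 1.0, 0.358]
force: [0.4, 5.4, -7.5]
width: 10.7
```

```bash
python3 st.py
```

```text
t 18.68 mast [  -0.5 -216.2   54.6] axis err [-1.8 -2.4 -0. ] a -41.4 F [-2.7  5.1 -7.2] T [0.4  0.57 0.  ] w 10.7 q [ 1.13  0.76 -1.21  2.43  1.97  0.43  0.94]
```

{"api": "servo_tool", "payload": {
  "rows": [
    {"dx":0.0002,"dy":0,"dz":0,"wx":1,"wy":0,"wz":0,"fingers":1},
    {"dx":0.0002,"dy":0,"dz":0,"wx":1,"wy":0,"wz":0,"fingers":1},
    {"dx":0.0001,"dy":0,"dz":0,"wx":1,"wy":0,"wz":0,"fingers":1},
    {"dx":0.0001,"dy":0,"dz":0,"wx":1,"wy":0,"wz":0,"fingers":1},
    {"dx":0.0002,"dy":0,"dz":0,"wx":1,"wy":0,"wz":0,"fingers":1}
  ]
}}

```text
clock: 19.3
eef_pos: [484.7, -77.2, 166.2]
tool_rot: [-1.718, 1.0, 0.358]
force: [0.8, 6.0, -8.5]
width: 10.7
```

```bash
python3 st.py
```

```text
t 19.3 mast [  -0.4 -216.    53.9] axis err [-1.8 -2.3  0. ] a -11.2 F [-2.7  5.5 -8.4] T [0.59 0.41 0.18] w 10.7 q [ 1.14  0.77 -1.23  2.43  1.96  0.45  0.42]
```

{"api": "servo_tool", "payload": {
  "rows": [
    {"dx":0.0002,"dy":0,"dz":0,"wx":1,"wy":0,"wz":0,"fingers":1},
    {"dx":0.0002,"dy":0,"dz":0,"wx":1,"wy":0,"wz":0,"fingers":1},
    {"dx":0.0001,"dy":0,"dz":0,"wx":1,"wy":0,"wz":0,"fingers":1},
    {"dx":0.0001,"dy":0,"dz":0,"wx":1,"wy":0,"wz":0,"fingers":1},
    {"dx":0.0002,"dy":0,"dz":0,"wx":1,"wy":0,"wz":0,"fingers":1}
  ]
}}

```text
clock: 19.92
eef_pos: [484.9, -77.0, 165.6]
tool_rot: [-1.194, 1.0, 0.359]
force: [0.1, 5.0, -7.5]
width: 11.0
```

```bash
python3 st.py
```

```text
t 19.93 mast [  -0.5 -215.9   53.3] axis err [-1.8 -2.4  0. ] a 18.8 F [-3.   4.8 -7. ] T [0.72 0.49 0.19] w 11.0 q [ 1.14  0.78 -1.23  2.43  1.96  0.46 -0.1 ]
```

{"api": "servo_tool", "payload": {
  "rows": [
    {"dx":0.0002,"dy":0,"dz":0,"wx":1,"wy":0,"wz":0,"fingers":1},
    {"dx":0.0002,"dy":0,"dz":0,"wx":1,"wy":0,"wz":0,"fingers":1},
    {"dx":0.0001,"dy":0,"dz":0,"wx":1,"wy":0,"wz":0,"fingers":1},
    {"dx":0.0001,"dy":0,"dz":0,"wx":1,"wy":0,"wz":0,"fingers":1},
    {"dx":0.0002,"dy":0,"dz":0,"wx":1,"wy":0,"wz":0,"fingers":1}
  ]
}}

```text
clock: 20.55
eef_pos: [485.2, -76.7, 165.3]
tool_rot: [-0.671, 1.0, 0.359]
force: [-2.3, 3.6, -2.5]
width: 10.9
```

```bash
python3 st.py
```

```text
t 20.55 mast [  -0.4 -215.6   52.9] axis err [-1.9 -2.3  0. ] a 48.7 F [-2.4  4.1 -1.4] T [0.94 0.36 0.27] w 10.9 q [ 1.14  0.78 -1.24  2.43  1.96  0.46 -0.62]
```

{"api": "servo_tool", "payload": {
  "rows": [
    {"dx":0.0002,"dy":0,"dz":0,"wx":1,"wy":0,"wz":0,"fingers":1},
    {"dx":0.0002,"dy":0,"dz":0,"wx":1,"wy":0,"wz":0,"fingers":1},
    {"dx":0.0002,"dy":0,"dz":0,"wx":1,"wy":0,"wz":0,"fingers":1},
    {"dx":0.0002,"dy":0,"dz":0,"wx":1,"wy":0,"wz":0,"fingers":1},
    {"dx":0.0002,"dy":0,"dz":0,"wx":1,"wy":0,"wz":0,"fingers":1}
  ]
}}

```text
clock: 21.18
eef_pos: [485.5, -76.5, 165.1]
tool_rot: [-0.149, 0.999, 0.358]
force: [-8.2, 2.2, 4.7]
width: 10.9
```

```bash
python3 st.py
```

```text
t 21.18 mast [-2.000e-01 -2.156e+02  5.260e+01] axis err [-1.8 -2.3  0. ] a 78.6 F [-3.2  4.5  7.9] T [ 1.16 -0.09  0.26] w 10.9 q [ 1.14  0.78 -1.24  2.43  1.96  0.46 -1.14]
```

{"api": "servo_tool", "payload": {
  "rows": [
    {"dx":0.0002,"dy":0,"dz":0,"wx":1,"wy":0,"wz":0,"fingers":1},
    {"dx":0.0002,"dy":0,"dz":0,"wx":1,"wy":0,"wz":0,"fingers":1}
  ]
}}

```text
clock: 21.42
eef_pos: [485.7, -76.7, 164.9]
tool_rot: [0.06, 0.999, 0.357]
force: [-8.6, 0.3, 3.6]
width: 10.8
```

```bash
python3 st.py
```

```text
t 21.43 mast [-2.000e-01 -2.158e+02  5.230e+01] axis err [-1.8 -2.3 -0. ] a 90.6 F [-4.6  2.8  7.6] T [0.92 0.19 0.35] w 10.8 q [ 1.14  0.79 -1.24  2.43  1.96  0.47 -1.35]
```

{"api": "servo_tool", "payload": {
  "rows": [
    {"dx":0.0002,"dy":0,"dz":0,"wx":1,"wy":0,"wz":0,"fingers":1},
    {"dx":0.0002,"dy":0,"dz":0,"wx":1,"wy":0,"wz":0,"fingers":1}
  ]
}}

```text
clock: 21.68
eef_pos: [485.7, -76.7, 164.6]
tool_rot: [0.269, 0.999, 0.357]
force: [-14.4, -0.5, 15.4]
width: 10.6
```

```bash
python3 st.py
```

```text
t 21.68 mast [  -0.3 -215.8   52. ] axis err [-1.8 -2.3 -0. ] a 102.6 F [-2.6  3.8 20.6] T [1.12 0.37 0.41] w 10.6 q [ 1.14  0.79 -1.24  2.43  1.96  0.47 -1.56]
```

{"api": "servo_tool", "payload": {
  "rows": [
    {"dx":-0.0002,"dy":0,"dz":0,"wx":1,"wy":0,"wz":0,"fingers":1},
    {"dx":0,"dy":0,"dz":0,"wx":0.8,"wy":0,"wz":0,"fingers":1}
  ]
}}

```text
clock: 21.92
eef_pos: [485.6, -76.4, 164.8]
tool_rot: [0.453, 0.999, 0.358]
force: [-8.5, 0.3, 6.9]
width: 10.7
```

```bash
python3 st.py
```

```text
t 21.93 mast [  -0.3 -215.5   52.2] axis err [-1.8 -2.3 -0. ] a 113.2 F [-2.6  2.7 10.2] T [0.86 0.68 1.91] w 10.7 q [ 1.14  0.79 -1.24  2.43  1.96  0.47 -1.74]
```

Torque jumped from 0.4 to 1.9 Nm, which is the hard stop. Now I'll release and retract.

{"api": "servo_tool", "payload": {
  "rows": [
    {"dx":0,"dy":0,"dz":0,"wx":0,"wy":0,"wz":0,"fingers":0.3},
    {"dx":0,"dy":0,"dz":0,"wx":0,"wy":0,"wz":0,"fingers":0.3},
    {"dx":-0.02,"dy":0,"dz":0,"wx":0,"wy":0,"wz":0,"fingers":0.3},
    {"dx":-0.03,"dy":0,"dz":0,"wx":0,"wy":0,"wz":0,"fingers":0.3},
    {"dx":-0.03,"dy":0,"dz":0,"wx":0,"wy":0,"wz":0,"fingers":0.3}
  ]
}}

```text
clock: 22.55
eef_pos: [456.8, -89.7, 215.2]
tool_rot: [0.452, 0.999, 0.351]
force: [3.2, 17.0, 2.7]
width: 59.7
```

```bash
python3 st.py; python3 - <<'E'
from cell import ctrl
import cv2
for n in ("top","scene","wrist"):
    im=ctrl.get_image(n)[:,:,::-1]
    c={"top":im[175:325,215:445],"scene":im[75:295,190:390],"wrist":im}[n]
    k={"top":3.4,"scene":2.7,"wrist":1}[n]
    cv2.imwrite(f"pics/end_{n}.png",cv2.resize(c,None,fx=k,fy=k,interpolation=cv2.INTER_CUBIC))
E
```

```text
t 22.55 mast [   2.9 -219.7  111.5] axis err [-1.6 -2.3  0. ] a 113.4 F [ 8.2 15.3 -2.4] T [ 1.45 -0.14 -0.08] w 59.7 q [ 1.27  0.58 -1.23  2.42  1.67  0.23 -1.47]
```

View pics/end_top.png

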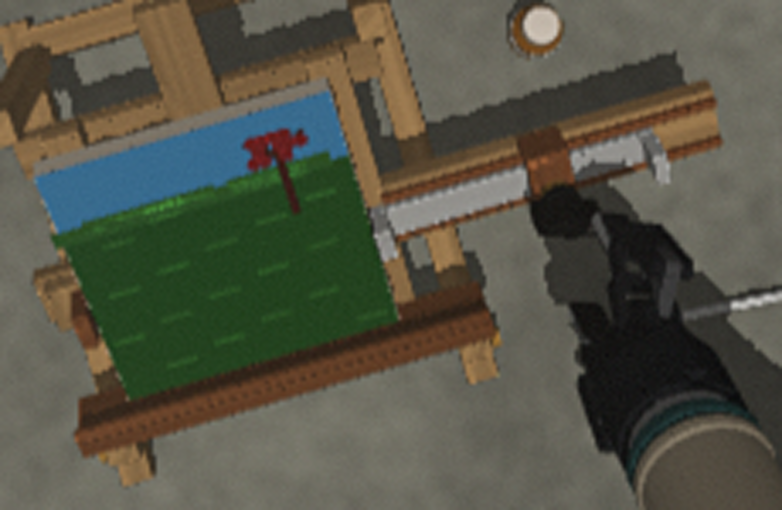

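View pics/end_scene.png

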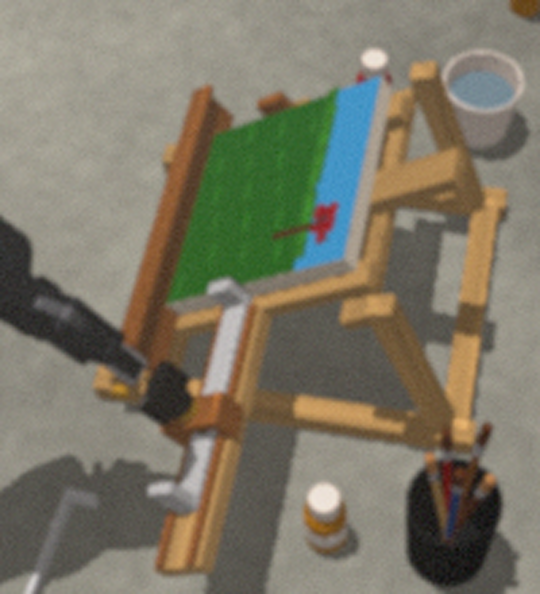

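View pics/end_wrist.png

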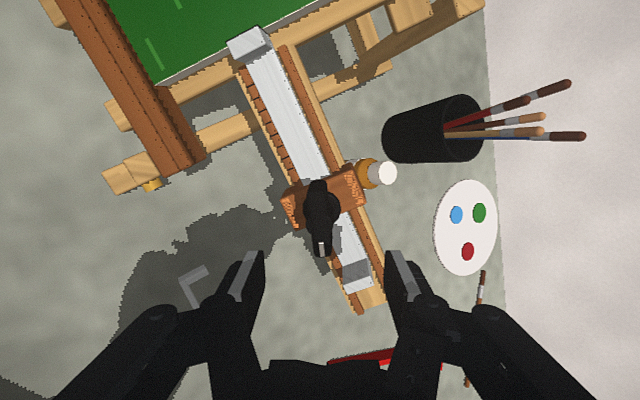

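{"api": "servo_tool", "payload": {
  "rows": [
    {"dx":-0.005,"dy":0,"dz":0,"wx":0,"wy":0,"wz":0,"fingers":0.3},
    {"dx":0,"dy":0,"dz":0,"wx":0,"wy":0,"wz":0,"fingers":0.3},
    {"dx":0,"dy":0,"dz":0,"wx":0,"wy":0,"wz":0,"fingers":0.3},
    {"dx":0,"dy":0,"dz":0,"wx":0,"wy":0,"wz":0,"fingers":0.3}
  ]
}}

```text
clock: 23.2
eef_pos: [455.1, -89.8, 217.4]
tool_rot: [0.455, 0.999, 0.354]
force: [-0.3, 0.5, 0.7]
width: 60.0
```

```bash
python3 st.py; python3 - <<'E'
from h import *
T=ctrl.camera_info("top");S=ctrl.camera_info("scene")
ctrl.get_image("top");ctrl.get_image("scene")
for k in ["fixed_stop","canvas","stop_face","paint_ochre","paint_red","brush_pot","water_tub"]:
    for c in("top","scene"): print(k,c,[(round(x['conf'],2),np.round(x['point'],1).tolist()) for x in ctrl.mark_of(k,c)[:2]])
E
```

```text
t 23.2 mast [   2.8 -219.2  114.3] axis err [-1.7 -2.3  0. ] a 113.5 F [0.3 0.6 0.6] T [0.01 0.54 0.03] w 60.0 q [ 1.28  0.57 -1.24  2.42  1.62  0.23 -1.43]
fixed_stop top [(0.75, [240.8, 267.3]), (0.47, [369.2, 184.4])]
fixed_stop scene [(0.65, [295.9, 119.3])]
canvas top [(0.78, [281.9, 242.3])]
canvas scene [(0.69, [294.0, 149.5])]
stop_face top [(0.91, [468.8, 217.9]), (0.68, [324.4, 239.2])]
stop_face scene [(0.85, [276.8, 184.0]), (0.83, [198.6, 317.1])]
paint_ochre top [(0.62, [369.1, 186.1])]
paint_ochre scene [(0.85, [309.9, 273.4]), (0.22, [250.6, 219.3])]
paint_red top [(0.8, [196.6, 251.0])]
paint_red scene [(0.53, [326.9, 117.6])]
brush_pot top [(0.57, [359.9, 147.0]), (0.45, [371.9, 185.8])]
brush_pot scene [(0.76, [357.7, 279.9])]
water_tub top [(0.7, [181.7, 211.3])]
water_tub scene [(0.82, [366.2, 119.9])]
```

```bash
python3 - <<'E'
from h import *
T=ctrl.camera_info("top");S=ctrl.camera_info("scene")
a,_=tri([(T,np.array([240.8,267.3])),(S,np.array([295.9,119.3]))]);b,_=tri([(T,np.array([324.4,239.2])),(S,np.array([276.8,184.]))])
print("fixed",w2m(a).round(1),"face",w2m(b).round(1))
ctrl.finish_job()
E
```

```text
fixed [ -8.1 118.    2.3] face [  4.2 -92.1  12.1]
the job is handed in; nothing more can be done
```

I handed the job in at about 23 s of the 67 s allowed. No verdict was reported, so the result is judged only from my own checks below.

**What I did**
- **Slackening:** I gripped the black wing knob and unscrewed it about 2 rad. The bar then moved with only about 1.5 N.
- **Snugging:** I pushed the bar's outer tab in with shut fingers. It met the canvas, moved it to the fixed stop, and stopped dead at about 12 N measured at the wrist.
- **Tightening:** I gripped the knob again and turned it clockwise. It went past its starting angle until the torque jumped from 0.4 to 1.9 Nm, which is the hard stop. Then I released it and backed off.

**Last checks**
- **Canvas and stop:** In the top view the stop's upright touches the canvas's right edge and the left edge is at the fixed stop. Neither moved during tightening, and the canvas is on its shelf.
- **Surroundings:** The ochre bottle, brush pot and water tub stand as before. The red bottle stands in the last scene view too, but I took no measured before-and-after positions for any of the four.
- **Gripper:** It is clear of everything, with about 0.6 N on the wrist. One reading of 17 N came while backing off and was gone at the next; I did not find its cause.

**Checks that disagreed or were weak**
- **Stop gap:** The last two-camera measurement of the two stop faces gave about 210 mm apart instead of 200 mm. The point markers were several mm off in height and low in confidence, so I trusted the firm stop when pushing and the picture instead.
- **Tool angle:** At the knob the arm could only line up to within about 2–3° of the screw's axis, because its joints were near their limits.

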